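# Load and clamp the gel caster

## Task

Slide the gel caster's clamp plate fully back to make room, then load the caster: tip up every gel cassette that lies on the bench so that it stands on its plain edge with the notched end up and its face flat against the caster's back wall, all of them in one row with no gaps, the first flush against the end wall and each next one edge to edge with its neighbour. Then slide the clamp plate right up against the cassettes, and only then turn its wing knob clockwise, in short swings, until it is fully tight, leaving the beaker and the tube rack where they stand.

Things in the scene. Friction and masses are not known exactly. Their poses are not given: they have to be found in the camera images.
- caster: three-place gel caster fixed to the bench: grey base plate 224 (x) x 240 (y) mm, its floor at z = +8 mm, with an acrylic back wall along the whole +x end and an acrylic end wall at its +y edge, both 10 mm thick and rising 48 mm above the floor; the end wall runs 60 mm out from the back wall; the -y side and -x end are open. Origin under the middle of the base plate
- corner (a point): inner corner of the caster at floor level, where the inner faces of back wall and end wall meet; axes are the caster's: the floor extends 214 mm to -x and 230 mm to -y from here, z up. A cassette standing flush in the corner has its mid point at (-6, -32, +42) mm from here, the next in the row at y = -96, the third at y = -160
- clamp (a joint): travel (m) of the white sliding clamp plate towards the back wall, 0 to 0.116; at 0 (fully back) its face is 124 mm from the back wall. Starts at 0.05 to 0.075; slides with about 3 N of friction and stays where it is left, whatever the knob
- clamp_face (a point): middle of the clamp plate's face that looks at the back wall (+x; axes are the caster's), 30 mm above the caster floor, 97 mm from the end wall. The plate is upright, 10 mm thick, 188 mm wide (y), 60 mm high; behind it (-x) lies its foot, 70 mm long, 44 wide, 12 high, which carries the knob
- clamp_push (a point): point on the back (-x side) of the upright clamp plate, in the middle, 6 mm below its top edge, above the height of the knob: a place to push it towards the back wall
- knob (a joint): turn (rad) of the black wing knob that locks the clamp plate, growing clockwise as seen from above, stops at 0 (slack) and 2.6 (fully tight); starts at 0 to 0.6. Friction 0.08 N m; it stays where it is left
- knob_grip (a point): grip point of the wing knob, on its vertical axis, 43 mm behind the back of the clamp plate. The wing is a bar 52 mm long (x here; these axes turn with the knob; along the caster's x at joint value 0), 12 mm thick (y), 24 mm high, from 14 mm below to 10 mm above this point, its top 48.5 mm above the caster floor
- cassette1: gel cassette: glass plate and white ceramic plate in a rigid sandwich 84 x 64 x 12 mm, 0.14 kg, lying flat at first. Origin: middle of its underside (glass face) as it lies; x along the 84 mm towards the notched end, y across the 64 mm, z through the 12 mm. The notch in the white plate is 40 wide, 14 deep, between two full-thickness ears 12 wide. The other end is plain. May be absent (None)
- cassette1_mid (a point): centre of the 84 x 64 x 12 mm sandwich of cassette1 (its axes are the cassette's)
- cassette2: another gel cassette, exactly like cassette1, with the same frame. Absent (None) in some runs
- cassette2_mid (a point): centre of the 84 x 64 x 12 mm sandwich of cassette2 (its axes are the cassette's)
- cassette3: another gel cassette, exactly like cassette1, with the same frame. Absent (None) in some runs
- cassette3_mid (a point): centre of the 84 x 64 x 12 mm sandwich of cassette3 (its axes are the cassette's)
- cassette4: another gel cassette, exactly like cassette1, with the same frame. Absent (None) in some runs
- cassette4_mid (a point): centre of the 84 x 64 x 12 mm sandwich of cassette4 (its axes are the cassette's)
- beaker: glass beaker, 84 mm wide and 110 mm high, standing to the robot's right: a bystander. Origin under its centre
- tube_rack: blue microtube rack, 95 x 200 x 45 mm with tubes in it, on the right of the bench: a bystander. Origin under its centre
Not all that is in view belongs to the job. What is shaped like the cassette4 but orange or red is not meant.

How it is judged:
On the way, in this order (a step that is already met when the one before it is completed fails the run):
1. the clamp plate is slid back (value of joint clamp below 0.02 m), for 0.2 s.
2. all cassettes stand in a tight row against the back wall from the end wall on, and the clamp plate is closed up against them, with the knob not yet tight (angle between each of cassette1, cassette2, cassette3, cassette4's own x axis and vertical below 0.06 rad and angle between the z axis of each of cassette1, cassette2, cassette3, cassette4 and the x axis of caster, either way round below 0.06 rad and x of cassette1_mid in the frame of corner between -0.009 and 0 m and y of cassette1_mid in the frame of corner between -0.167 and -0.029 m and z of cassette1_mid in the frame of corner between 0.038 and 0.046 m and (y of cassette1_mid in the frame of corner above -0.035 m or distance between cassette1_mid and cassette2_mid below 0.0675 m or distance between cassette1_mid and cassette3_mid below 0.0675 m or distance between cassette1_mid and cassette4_mid below 0.0675 m) and x of cassette2_mid in the frame of corner between -0.009 and 0 m and y of cassette2_mid in the frame of corner between -0.167 and -0.029 m and z of cassette2_mid in the frame of corner between 0.038 and 0.046 m and (y of cassette2_mid in the frame of corner above -0.035 m or distance between cassette2_mid and cassette1_mid below 0.0675 m or distance between cassette2_mid and cassette3_mid below 0.0675 m or distance between cassette2_mid and cassette4_mid below 0.0675 m) and x of cassette3_mid in the frame of corner between -0.009 and 0 m and y of cassette3_mid in the frame of corner between -0.167 and -0.029 m and z of cassette3_mid in the frame of corner between 0.038 and 0.046 m and (y of cassette3_mid in the frame of corner above -0.035 m or distance between cassette3_mid and cassette1_mid below 0.0675 m or distance between cassette3_mid and cassette2_mid below 0.0675 m or distance between cassette3_mid and cassette4_mid below 0.0675 m) and x of cassette4_mid in the frame of corner between -0.009 and 0 m and y of cassette4_mid in the frame of corner between -0.167 and -0.029 m and z of cassette4_mid in the frame of corner between 0.038 and 0.046 m and (y of cassette4_mid in the frame of corner above -0.035 m or distance between cassette4_mid and cassette1_mid below 0.0675 m or distance between cassette4_mid and cassette2_mid below 0.0675 m or distance between cassette4_mid and cassette3_mid below 0.0675 m) and y of any of cassette1_mid, cassette2_mid, cassette3_mid, cassette4_mid in the frame of corner above -0.035 m and x of any of cassette1_mid, cassette2_mid, cassette3_mid, cassette4_mid in the frame of clamp_face below 0.009 m and value of joint knob below 2 rad), for 0.2 s.
3. the wing knob is turned fully tight (value of joint knob above 2.4 rad), for 0.2 s.
At the end, for the whole second after the job is handed in: All cassettes stand still in the caster, notch up, within 0.06 rad of upright and square, within 3 mm of the back wall; one within 3 mm of the end wall, each other within 3.5 mm of its neighbour; clamp plate within 3 mm of them; knob at 2.4 rad or more (stop at 2.6) (angle between each of cassette1, cassette2, cassette3, cassette4's own x axis and vertical below 0.06 rad and angle between the z axis of each of cassette1, cassette2, cassette3, cassette4 and the x axis of caster, either way round below 0.06 rad and x of cassette1_mid in the frame of corner between -0.009 and 0 m and y of cassette1_mid in the frame of corner between -0.167 and -0.029 m and z of cassette1_mid in the frame of corner between 0.038 and 0.046 m and (y of cassette1_mid in the frame of corner above -0.035 m or distance between cassette1_mid and cassette2_mid below 0.0675 m or distance between cassette1_mid and cassette3_mid below 0.0675 m or distance between cassette1_mid and cassette4_mid below 0.0675 m) and x of cassette2_mid in the frame of corner between -0.009 and 0 m and y of cassette2_mid in the frame of corner between -0.167 and -0.029 m and z of cassette2_mid in the frame of corner between 0.038 and 0.046 m and (y of cassette2_mid in the frame of corner above -0.035 m or distance between cassette2_mid and cassette1_mid below 0.0675 m or distance between cassette2_mid and cassette3_mid below 0.0675 m or distance between cassette2_mid and cassette4_mid below 0.0675 m) and x of cassette3_mid in the frame of corner between -0.009 and 0 m and y of cassette3_mid in the frame of corner between -0.167 and -0.029 m and z of cassette3_mid in the frame of corner between 0.038 and 0.046 m and (y of cassette3_mid in the frame of corner above -0.035 m or distance between cassette3_mid and cassette1_mid below 0.0675 m or distance between cassette3_mid and cassette2_mid below 0.0675 m or distance between cassette3_mid and cassette4_mid below 0.0675 m) and x of cassette4_mid in the frame of corner between -0.009 and 0 m and y of cassette4_mid in the frame of corner between -0.167 and -0.029 m and z of cassette4_mid in the frame of corner between 0.038 and 0.046 m and (y of cassette4_mid in the frame of corner above -0.035 m or distance between cassette4_mid and cassette1_mid below 0.0675 m or distance between cassette4_mid and cassette2_mid below 0.0675 m or distance between cassette4_mid and cassette3_mid below 0.0675 m) and y of any of cassette1_mid, cassette2_mid, cassette3_mid, cassette4_mid in the frame of corner above -0.035 m and x of any of cassette1_mid, cassette2_mid, cassette3_mid, cassette4_mid in the frame of clamp_face below 0.009 m and value of joint knob above 2.4 rad and linear speed of each of cassette1, cassette2, cassette3, cassette4 below 0.02 m/s); the robot touches nothing.
It fails at once if the beaker or tube rack is knocked over or shoved more than 6 cm (angle between any of beaker, tube_rack's own z axis and vertical above 0.6 rad or distance of any of beaker, tube_rack from where it was at the start of the episode above 0.06 m).
Of cassette1, cassette2, cassette3, cassette4 only 2 to 3 are there at a start; the rules pass over those that are not, and their reading is None.
At some moment in a run one of cassette1, cassette2 may be knocked a few centimetres aside while the robot is not near it.
Once in a run the grip may slacken for a moment while it holds something.
It also fails if it takes over 210 s, if anything falls off the work surface, if the arm or the gripper's body presses on something with over 40 N, if the wrist force passes 120 N, or if a joint passes its speed limit or range.

## Robot

A 6-joint arm with a two-finger parallel gripper is mounted at the origin on the work surface. World frame = base frame: x ahead of the robot, y to its left, z up, the work surface at z = 0. Lengths are in m, angles in rad, forces in N, time in s.
With the tool pointing down it reaches from about 0.325 to 0.775 m from the base axis. Payload 5.5 kg.
Tool frame: the origin (TCP) lies on the centre line of the jaws, within the pads' length; the fingertips stand manip.tip_reach ahead of it and the grasp point (between the pads) is the TCP (manip.tip_reach is the distance from the TCP to the fingertips, in m); z points along the fingers, y is the line along which they close (so a half turn about z gives the same grasp; the last joint's range is limited). The gripper opens to 88 mm and grips with 3 to 60 N. Pads are 20 mm wide; open, the fingers measure 115 mm over their backs; the gripper's body (75 mm by 178 mm) begins 61 mm behind the grasp point.
Start: joints at [1.143, 0.091, 1.231, -0, 1.82, -0.057], TCP at [0.217, 0.559, 0.242] pointing down, gripper open.
Joint ranges: [-2.87, 2.87], [-0.86, 2.18], [0.17, 2.46], [-1.51, 4.65], [0.06, 2.69], [-2.65, 2.65]. Speed limits (rad/s): [2.57, 2.57, 3.01, 3.14, 3.14, 3.14].

## Interface

Orientations are given as a 3x3 rotation matrix whose columns are the frame's x, y, z axes.
In Python, from plant import manip gives the robot as it stands. The module is installed in compiled form; this text tells all that it offers.
- The arm moves only by the tool jog_arm, never from a script. Its arguments are lists of equal length, an entry for each row: "slide": the shift along the tool's x, y, z in cm, a list of three; "twist": the turn, a rotation vector about the tool's x, y, z in degrees, a list of three; "gripper": the opening, from -1 (shut) to 1 (fully open). A call has 1 to 8 rows; each row is the pose to reach, as a shift and turn from the pose commanded when the call began, along the tool's axes at that moment; what a row does not reach only later rows make up. A row lasts 1/10 s, in which the tool goes at most 50 mm and 8.59 degrees, less where a joint would pass 70% of its speed; a pose out of reach is approached as far as the arm can. A call with a gripper value outside its range is refused whole. The fingers move at their own pace and stop on an object; "squeeze" is the grip in N (left out, the last holds). Time passes only in rows, so rows that repeat a pose let the fingers close. It gives the time, the measured TCP pose, the force, the opening and the grip force at its end, in the units of the state.
- manip.sense(): the state, without advancing time (a new reading comes with each control period).
- manip.snapshot(name): name is "scene" or "top" or "wrist"; returns the picture (384x512x3 uint8, red, green, blue); there is no depth.
- manip.get_calibration(name): a dict with "fx", "fy", "cx", "cy" (pixels), "origin" and "orientation" of the camera in the world. Camera axes: x right, y down, z forward; pixel columns grow to the right and rows downward; lengths in m; the calibration is good to about 2 mm. A picture is of the moment at which its call begins: read the wrist's pose just before it. get_calibration takes no time and is no camera call; for the wrist camera it gives the pose at the moment of the call.
- manip.hand_in(): hands the job in; it is judged then, once.
The state is a dict: "time": time; "joint_positions": joint angles; "qvel": joint speeds; "tau": joint torques, N m; "tcp_pos": TCP position; "ee_rot": TCP orientation; "force": force on the tool from outside, world axes, zero at the start; "wrist_torque": the same for the moment, N m; "width": finger opening in m; "grip_force": force on a finger pad.
Only numpy, scipy, OpenCV 4.12 (cv2) and the standard library are available. Lean on these libraries where they do the work, as an engineer would, in place of code of your own. Each camera call takes 0.05 s, during which the arm holds its last target. There are 200 camera calls.

## Working session

There is one attempt and no reset: what is moved stays moved. The work goes in short steps, Python scripts to look and compute and a tool call to move; the robot and the scene stay as the last step left them, time stands still between calls to the robot, and variables do not carry over. Pictures are saved under pics/ and viewed, at most 14 in all, crops included, and the job is handed in when it is done.

Besides the shell and the picture viewer there is one more tool, called after "Request:" as name(argument=value, ...) on one line, values as JSON. jog_arm: Moves the arm, as the interface text tells. Its arguments: {"type":"object","properties":{"slide":{"type":"array"},"twist":{"type":"array"},"gripper":{"type":"array"},"squeeze":{"type":"number"}},"required":["slide","twist","gripper"]}

```bash
mkdir -p pics
python3 - <<'E'
from plant import manip
import cv2,numpy as np
s=manip.sense();print(s['time'],s['tcp_pos'],s['ee_rot'],manip.tip_reach,s['width'])
for n in('scene','top'):
    im=manip.snapshot(n);cv2.imwrite(f'pics/{n}0.png',im[:,:,::-1])
    c=manip.get_calibration(n);print(n,c)
print(manip.get_calibration('wrist'))
E
```

```text
0.0 [0.21729769 0.55899009 0.24052149] [[-9.32043064e-01  3.62346607e-01 -8.14765742e-04]
 [ 3.62347501e-01  9.32041430e-01 -1.74966705e-03]
 [ 1.25409509e-04 -1.92599337e-03 -9.99998137e-01]] 0.019 0.08750368894558022
scene {'fx': 386.946683970103, 'fy': 386.946683970103, 'cx': 261.28061671556947, 'cy': 189.90414831929763, 'origin': array([1.00411976, 0.32824864, 1.00580063]), 'orientation': array([[-0.69785252,  0.61307077, -0.37033242],
       [ 0.7160898 ,  0.58656352, -0.3783631 ],
       [-0.01473987, -0.52923291, -0.84834855]])}
top {'fx': 406.48423626556985, 'fy': 406.48423626556985, 'cx': 254.88792926382496, 'cy': 188.11763125782042, 'origin': array([ 0.37016325, -0.10878395,  1.12162464]), 'orientation': array([[-0.0382866 , -0.97484792,  0.2195579 ],
       [-0.99926375,  0.03789373, -0.00600199],
       [-0.00246884, -0.21962604, -0.97558101]])}
{'fx': 329.5129676129998, 'fy': 329.5129676129998, 'cx': 253.14347573857745, 'cy': 187.9959970511066, 'origin': array([0.15228617, 0.58437058, 0.38351728]), 'orientation': array([[ 0.36314376,  0.89994255,  0.24130898],
       [ 0.93173107, -0.35020837, -0.09607978],
       [-0.00195786,  0.25972584, -0.96568041]])}
```

View pics/top0.png

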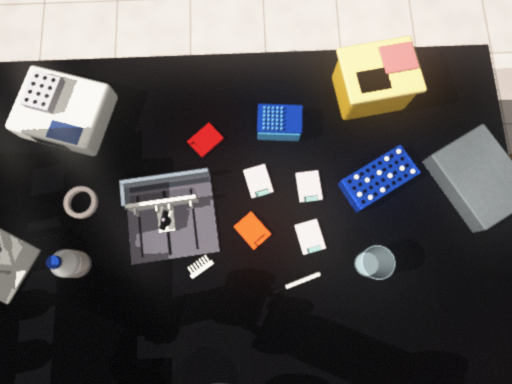

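View pics/scene0.png

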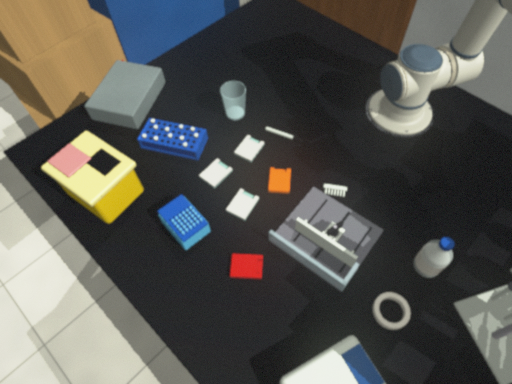

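Top view: the caster is around (170,215) px, with its back wall at the top (+x) and its end wall on the left (+y). The cassettes are at (258,181), (309,186) and (310,237), notches towards the robot. Next I measure them.

```bash
cat > h.py <<'E'
from plant import manip
import cv2,numpy as np
def ray(c,u,v,z):
    d=c['orientation']@np.array([(u-c['cx'])/c['fx'],(v-c['cy'])/c['fy'],1.0])
    return c['origin']+d*(z-c['origin'][2])/d[2]
def proj(c,p):
    q=c['orientation'].T@(np.array(p)-c['origin']);return np.array([c['fx']*q[0]/q[2]+c['cx'],c['fy']*q[1]/q[2]+c['cy']])
def shot(n,f):
    c=manip.get_calibration(n);im=manip.snapshot(n);cv2.imwrite(f'pics/{f}.png',im[:,:,::-1]);return c,im
def cass(c,im,z=.012,amin=.003,amax=.008):
    # white cassettes lying flat: rectify the bench plane and find rectangles
    hsv=cv2.cvtColor(im,cv2.COLOR_RGB2HSV)
    m=((hsv[...,2]>120)&(hsv[...,1]<110)).astype(np.uint8)
    out=[]
    for k in cv2.findContours(m,cv2.RETR_EXTERNAL,cv2.CHAIN_APPROX_NONE)[0]:
        if len(k)<30: continue
        P=np.array([ray(c,a,b,z)[:2] for a,b in k[:,0]])
        (cx,cy),(w,h),a=cv2.minAreaRect((P*1000).astype(np.float32))
        if amin<w*h*1e-6<amax and max(w,h)<120:
            out.append((round(cx/1000,4),round(cy/1000,4),round(w),round(h),round(a,1)))
    return out
E
python3 - <<'E'
from h import *
c=manip.get_calibration('top');im=cv2.imread('pics/top0.png')[:,:,::-1].copy()
print(cass(c,im))
a=cv2.resize(im[155:275,105:225],None,fx=5,fy=5,interpolation=cv2.INTER_CUBIC)
cv2.imwrite('pics/crop1.png',a[:,:,::-1])
E
```

```text
[(0.4273, 0.3954, 94, 71, 62.6), (0.4801, -0.2594, 87, 68, 13.4), (0.6209, -0.2658, 88, 68, 5.0), (0.6417, -0.1245, 88, 67, 14.6)]
```

View pics/crop1.png

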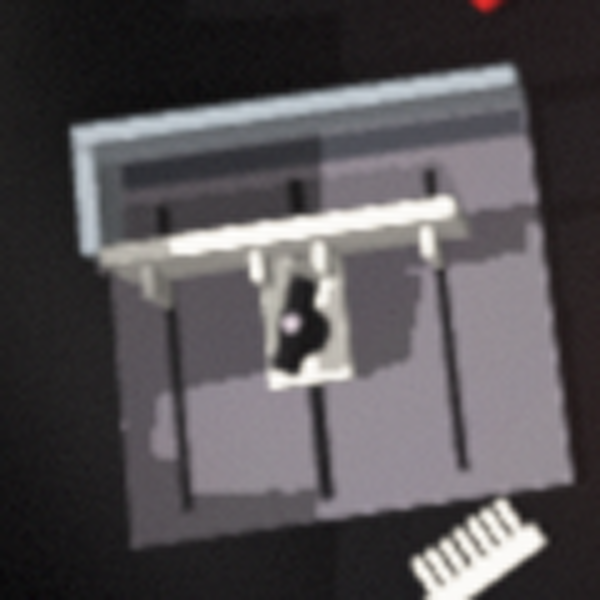

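The crop shows the front base corners at px (131.4,264.8) and (219.8,251.6), and the outer top corners of the back wall at (119,180.4) and (208.2,168.2). The plate top edge runs from (126,205) to (196,195).

Run:
```python
from h import *
c=manip.get_calibration('top')
g=lambda x,y,z:ray(c,105+x/5,155+y/5,z)[:2]
A=g(132,549,.008);B=g(574,483,.008);C=g(70,127,.056);D=g(516,66,.056)
print(A,B,C,D)
for p,q in((A,B),(C,D),(A,C),(B,D)): print(np.linalg.norm(p-q),np.degrees(np.arctan2(*(p-q)[::-1])))
# fit: model corners in caster frame
M=np.array([[-.112,.12],[-.112,-.12],[.112,.12],[.112,-.12]]);W=np.array([A,B,C,D])
mc,wc=M.mean(0),W.mean(0);H=(M-mc).T@(W-wc);U,S,V=np.linalg.svd(H);R=V.T@U.T
print('centre',wc,'yaw',np.degrees(np.arctan2(R[1,0],R[0,0])),((R@(M-mc).T).T+wc-W)*1000)
print('corner',wc+R@[.102,.11])
P=g(100,258,.068);Q=g(455,203,.068); print('plate top back edge caster frame',R.T@(P-wc),R.T@(Q-wc))
print('knob',R.T@(g(292,322,.06)-wc))
```

```text
[0.42197968 0.22512718] [ 0.44805072 -0.01373846] [0.64559369 0.25060123] [0.67036406 0.00933587]
0.24028419089530065 96.22890404560674
0.24253358976808675 95.86193895997182
0.22506033031090428 -173.5008980748934
0.22350760277806347 -174.07437765144243
centre [0.54649704 0.11783145] yaw 6.122954428622991 [[ 0.35679603  0.07351946]
 [-0.11526388  0.30828776]
 [-0.53506797 -1.50814508]
 [ 0.29353582  1.12633786]]
corner [0.63618229 0.2380835 ]
plate top back edge caster frame [0.03587977 0.10721846] [ 0.03812421 -0.08109457]
knob [-0.01119843  0.01205368]
```

```bash
cat >> h.py <<'E'
from scipy.spatial.transform import Rotation as Ro
CC=np.array([.5465,.1178]);CY=np.radians(6.12)
def cw(x,y,z=0):  # caster frame (z above caster floor) -> world
    return np.array([CC[0]+np.cos(CY)*x-np.sin(CY)*y,CC[1]+np.sin(CY)*x+np.cos(CY)*y,.008+z])
def wc(p):
    d=np.array(p[:2])-CC;return np.array([np.cos(CY)*d[0]+np.sin(CY)*d[1],-np.sin(CY)*d[0]+np.cos(CY)*d[1],p[2]-.008])
def rot(yawdir,tilt,flip=1):
    """tool z leans 'tilt' deg from down toward heading yawdir (deg); tool y horizontal, = flip * left of the heading"""
    h=np.array([np.cos(np.radians(yawdir)),np.sin(np.radians(yawdir)),0])
    t=np.radians(tilt);z=h*np.sin(t)+np.array([0,0,-np.cos(t)])
    y=flip*np.cross([0,0,1],h);return np.c_[np.cross(y,z),y,z]
def plan(wps,start=None):
    s=manip.sense();p,R=(s['tcp_pos'],s['ee_rot']) if start is None else start
    for q,Q in wps:
        d=R.T@(np.array(q)-p)*100;w=Ro.from_matrix(R.T@Q).as_rotvec(degrees=True)
        print('slide',np.round(d,2).tolist(),'twist',np.round(w,1).tolist(),'rows>=',round(max(np.linalg.norm(d)/5,np.linalg.norm(w)/8.59),1))
        p,R=np.array(q),Q
def st():
    s=manip.sense();print('t',round(s['time'],2),'tcp',np.round(s['tcp_pos'],4),'F',np.round(s['force'],1),'w',round(s['width'],4),'grip',round(s['grip_force'],1),'j',np.round(s['joint_positions'],2));return s
E
python3 - <<'E'
from h import *
R=rot(6.12,0,1)
plan([(cw(.070,.013,.24),R),(cw(.070,.013,.045),R),(cw(-.006,.013,.045),R)])
E
```

```text
slide [-52.29, -24.83, -0.7] twist [-0.1, -0.0, -27.4] rows>= 11.6
slide [0.0, 0.0, 19.5] twist [0.0, 0.0, 0.0] rows>= 3.9
slide [7.6, -0.0, 0.0] twist [0.0, 0.0, 0.0] rows>= 1.5
```

Request:
jog_arm(slide=[[-26,-12,-4],[-26,-12,-4],[-26,-12,-4],[-26,-12,-4],[-26,-12,-4],[-26,-12,-4],[-26,-12,-4],[-26,-12,-4]], twist=[[0,0,0],[0,0,0],[0,0,0],[0,0,0],[0,0,0],[0,0,0],[0,0,0],[0,0,0]], gripper=[-1,-1,-1,-1,-1,-1,-1,-1], squeeze=30)

```text
time: 0.9
tcp_pos: [0.4166, 0.3527, 0.2812]
ee_rot: [[-0.931, 0.364, -0.001], [0.364, 0.931, -0.0], [0.001, -0.0, -1.0]]
force: [0.1, -0.1, -0.1]
width: 0.0274
grip_force: 0.0
```

Request:
jog_arm(slide=[[-26.3,-12.8,3.3],[-26.3,-12.8,3.3],[-26.3,-12.8,3.3],[-26.3,-12.8,3.3],[-26.3,-12.8,3.3],[-26.3,-12.8,3.3],[-26.3,-12.8,3.3],[-26.3,-12.8,3.3]], twist=[[0,0,-27.4],[0,0,-27.4],[0,0,-27.4],[0,0,-27.4],[0,0,-27.4],[0,0,-27.4],[0,0,-27.4],[0,0,-27.4]], gripper=[-1,-1,-1,-1,-1,-1,-1,-1])

```text
time: 1.7
tcp_pos: [0.6149, 0.139, 0.2469]
ee_rot: [[-0.994, -0.107, -0.003], [-0.107, 0.994, 0.0], [0.003, 0.0, -1.0]]
force: [0.3, -0.1, -0.3]
width: 0.0
grip_force: 0.0
```

Run:
```python
from h import *
s=st();R=rot(6.12,0,1)
plan([(cw(.070,.013,.045),R),(cw(-.006,.013,.045),R)])
c,im=shot('wrist','w1');print(cass(c,im))
```

```text
t 1.7 tcp [0.6149 0.139  0.2469] F [ 0.3 -0.1 -0.3] w 0.0 grip 0.0 j [ 0.17  0.18  1.13  0.    1.84 -1.51]
slide [-0.03, -0.09, 19.39] twist [0.0, -0.2, 0.0] rows>= 3.9
slide [7.6, -0.0, 0.0] twist [0.0, 0.0, 0.0] rows>= 1.5
[(0.6419, -0.1219, 86, 73, 14.7)]
```

View pics/w1.png

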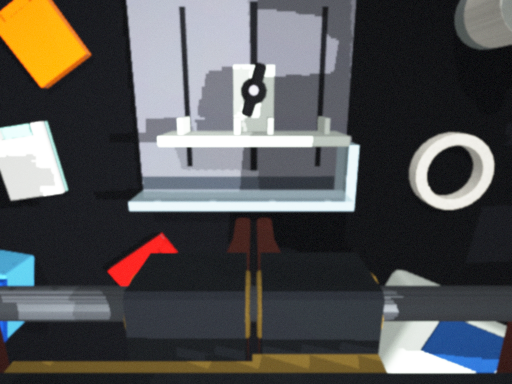

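The wrist view looks along −x. The wall's outer top corners are at (129,211) and (355,211), the end wall's free end is at (348,145), and the plate top ends are at (158,136) and (350,136). I check the caster pose with these.

Run:
```python
from h import *
c=manip.get_calibration('wrist')
for n,u,v,z in(('wall -y outer',129,211,.056),('wall +y outer',355,211,.056),('wall inner top +y',345,201,.056),('endwall end',352,145,.056),('plate -y',158,142,.068),('plate +y',350,142,.068),('knob',253,91,.055),('tips',252,219,.228)):
    print(n,np.round(wc(ray(c,u,v,z)),4))
```

```text
wall -y outer [ 0.1152 -0.1188  0.048 ]
wall +y outer [0.1151 0.1235 0.048 ]
wall inner top +y [0.1039 0.1119 0.048 ]
endwall end [0.0443 0.1147 0.048 ]
plate -y [ 0.0399 -0.0788  0.06  ]
plate +y [0.0398 0.1089 0.06  ]
knob [-0.0083  0.014   0.047 ]
tips [0.0605 0.0135 0.22  ]
```

Request:
jog_arm(slide=[[0,-0.1,19.4],[0,-0.1,19.4],[0,-0.1,19.4],[0,-0.1,19.4],[0,-0.1,19.4]], twist=[[0,0,0],[0,0,0],[0,0,0],[0,0,0],[0,0,0]], gripper=[-1,-1,-1,-1,-1])

```text
time: 2.25
tcp_pos: [0.6096, 0.1393, 0.047]
ee_rot: [[-0.994, -0.11, -0.013], [-0.11, 0.994, -0.002], [0.013, -0.0, -1.0]]
force: [-0.7, -1.1, -1.3]
width: 0.0006
grip_force: 0.0
```

Request:
jog_arm(slide=[[2,0,0],[4,0,0],[6,0,0],[7,0,0],[7.3,0,0],[7.3,0,0]], twist=[[0,0,0],[0,0,0],[0,0,0],[0,0,0],[0,0,0],[0,0,0]], gripper=[-1,-1,-1,-1,-1,-1])

```text
time: 2.85
tcp_pos: [0.5432, 0.1306, 0.0571]
ee_rot: [[-0.994, -0.108, 0.003], [-0.108, 0.994, 0.001], [-0.003, 0.0, -1.0]]
force: [0.7, -0.4, 0.3]
width: 0.0001
grip_force: 0.5
```

Request:
jog_arm(slide=[[0.3,0,0],[0.3,0,0]], twist=[[0,0,0],[0,0,0]], gripper=[-1,-1])

```text
time: 3.05
tcp_pos: [0.5403, 0.1296, 0.0556]
ee_rot: [[-0.994, -0.107, 0.002], [-0.107, 0.994, 0.0], [-0.002, 0.0, -1.0]]
force: [4.1, 0.8, 1.9]
width: 0.0003
grip_force: 1.5
```

Request:
jog_arm(slide=[[0.3,0,0],[0.3,0,0],[0.3,0,0]], twist=[[0,0,0],[0,0,0],[0,0,0]], gripper=[-1,-1,-1])

```text
time: 3.35
tcp_pos: [0.5366, 0.1289, 0.0545]
ee_rot: [[-0.994, -0.107, -0.0], [-0.107, 0.994, -0.0], [0.0, -0.0, -1.0]]
force: [2.4, 0.4, 2.7]
width: 0.0007
grip_force: 1.5
```

Request:
jog_arm(slide=[[-2,0,0],[-2,0,-5],[-2,0,-10],[-2,0,-15],[-2,0,-20],[-2,0,-20]], twist=[[0,0,0],[0,0,0],[0,0,0],[0,0,0],[0,0,0],[0,0,0]], gripper=[-1,-1,-1,-1,-1,-1])

```text
time: 3.95
tcp_pos: [0.5576, 0.1313, 0.2628]
ee_rot: [[-0.994, -0.107, 0.01], [-0.107, 0.994, 0.002], [-0.01, 0.001, -1.0]]
force: [0.2, -0.6, 1.0]
width: 0.0001
grip_force: 0.0
```

```bash
sed -i 's/CC=np.array(\[.5465,.1178\])/CC=np.array([.5482,.1190])/' h.py
python3 - <<'E'
from h import *
s=st()
c,im=shot('top','t2');print(cass(c,im))
a=cv2.resize(im[140:275,105:345],None,fx=3.3,fy=3.3,interpolation=cv2.INTER_CUBIC)
cv2.imwrite('pics/t2c.png',a[:,:,::-1])
E
```

```text
t 3.95 tcp [0.5576 0.1313 0.2628] F [ 0.2 -0.6  1. ] w 0.0001 grip 0.0 j [ 0.17  0.01  1.27 -0.    1.84 -1.51]
[(0.48, -0.2594, 87, 68, 13.4), (0.6209, -0.266, 88, 66, 5.1), (0.642, -0.1244, 87, 67, 14.7)]
```

View pics/t2c.png

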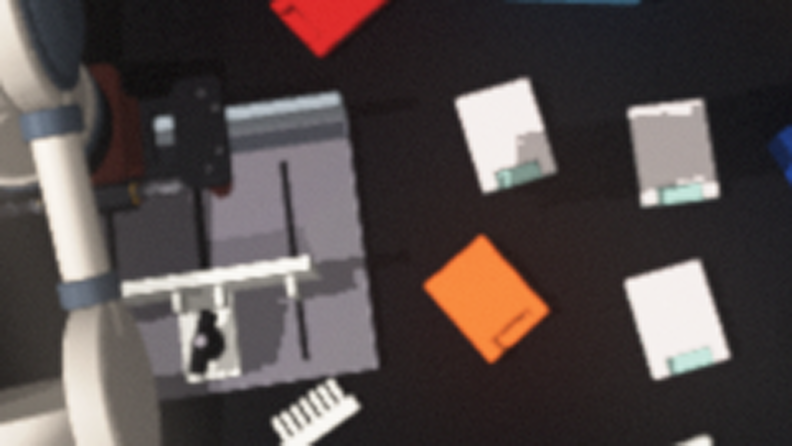

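The plate is now fully back. The three white cassettes haven't moved and their notch ends face the robot. I pick the nearest, A, with a 35° tilted tool.

```bash
cat >> h.py <<'E'
T=35
def pick(x,y,hd,back=.023,z=.0240):
    h=np.array([np.cos(np.radians(hd)),np.sin(np.radians(hd))])
    R=rot(hd,T,1);p=np.array([x-back*h[0],y-back*h[1],z]);return p,R
def place(yc,gap=.003,zf=.002,dx=.023,dz=.0240):
    "tool pose with the cassette upright, mid at yc from the corner; dx,dz: TCP in cassette (toward notch, from glass face)"
    p=cw(.102-gap-dz,.110+yc,zf+.042+dx);return p,rot(np.degrees(CY),90-T,-1)
E
python3 - <<'E'
from h import *
p,R=pick(.642,-.1235,14.6)
plan([(p+[0,0,.12],R),(p+[0,0,.03],R),(p,R)])
c=manip.get_calibration('top')
for u,v in((340,185),(413,175),(385,146),(360,210)):print(np.round(ray(c,u,v,.045),3))
print(np.round(ray(c,372,262,.05),3))
E
```

```text
slide [-3.38, -26.58, 11.47] twist [-2.6, -34.6, -8.2] rows>= 5.8
slide [5.16, 0.0, 7.37] twist [0.0, 0.0, 0.0] rows>= 1.8
slide [1.72, 0.0, 2.46] twist [0.0, 0.0, 0.0] rows>= 0.6
[ 0.612 -0.347  0.045]
[ 0.632 -0.548  0.045]
[ 0.718 -0.481  0.045]
[ 0.541 -0.395  0.045]
[ 0.403 -0.411  0.05 ]
```

Request:
jog_arm(slide=[[-3.4,-26.6,11.5],[-3.4,-26.6,11.5],[-3.4,-26.6,11.5],[-3.4,-26.6,11.5],[-3.4,-26.6,11.5],[-3.4,-26.6,11.5],[-3.4,-26.6,11.5],[-3.4,-26.6,11.5]], twist=[[-2.6,-34.6,-8.2],[-2.6,-34.6,-8.2],[-2.6,-34.6,-8.2],[-2.6,-34.6,-8.2],[-2.6,-34.6,-8.2],[-2.6,-34.6,-8.2],[-2.6,-34.6,-8.2],[-2.6,-34.6,-8.2]], gripper=[1,1,1,1,1,1,1,1])

```text
time: 4.8
tcp_pos: [0.6173, -0.1298, 0.1359]
ee_rot: [[-0.8, -0.251, 0.546], [-0.204, 0.968, 0.146], [-0.565, 0.005, -0.825]]
force: [-0.5, 0.8, 0.1]
width: 0.0609
grip_force: 0.0
```

Run:
```python
from h import *
s=st();c,im=shot('wrist','w3');print(cass(c,im))
p,R=pick(.642,-.1235,14.6);plan([(p+[0,0,.03],R),(p,R)])
```

```text
t 4.8 tcp [ 0.6173 -0.1298  0.1359] F [-0.5  0.8  0.1] w 0.0609 grip 0.0 j [-0.46 -0.23  1.83  0.43  1.11 -2.39]
[(0.6398, -0.1266, 90, 65, 14.4), (0.6216, -0.2652, 86, 69, 5.0)]
slide [4.6, -0.11, 6.99] twist [0.2, -0.5, -0.1] rows>= 1.7
slide [1.72, 0.0, 2.46] twist [0.0, 0.0, 0.0] rows>= 0.6
```

View pics/w3.png

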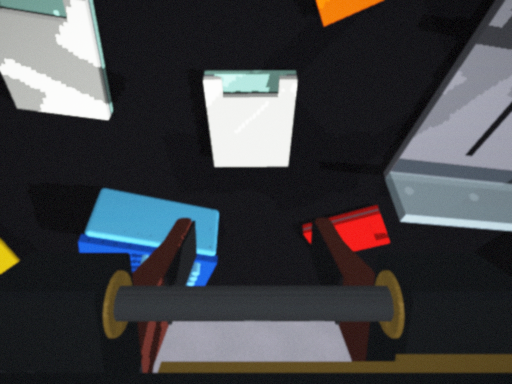

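The wrist view shows the cassette centred between the fingers at (250,118), with its notch end on the robot's side.

Request:
jog_arm(slide=[[2.6,0,3.6],[5.1,-0.1,7.3],[5.1,-0.1,7.3],[5.1,-0.1,7.3],[5.1,-0.1,7.3]], twist=[[0,0,0],[0,0,0],[0,0,0],[0,0,0],[0,0,0]], gripper=[1,1,1,1,1])

```text
time: 5.35
tcp_pos: [0.6203, -0.1303, 0.0545]
ee_rot: [[-0.793, -0.254, 0.554], [-0.209, 0.967, 0.143], [-0.572, -0.002, -0.82]]
force: [1.4, 0.1, 1.0]
width: 0.0875
grip_force: 0.0
```

Run:
```python
from h import *
s=st()
p,R=pick(.641,-.1245,14.6);plan([(p,R)])
```

```text
t 5.35 tcp [ 0.6203 -0.1303  0.0545] F [1.4 0.1 1. ] w 0.0875 grip 0.0 j [-0.46 -0.16  1.92  0.48  0.95 -2.48]
slide [1.87, 0.05, 2.41] twist [-0.0, -0.1, 0.1] rows>= 0.6
```

Request:
jog_arm(slide=[[0.9,0,1.3],[1.8,0,2.4],[1.8,0,2.4],[1.8,0,2.4]], twist=[[0,0,0],[0,0,0],[0,0,0],[0,0,0]], gripper=[1,1,1,1])

```text
time: 5.75
tcp_pos: [0.6186, -0.1313, 0.0217]
ee_rot: [[-0.794, -0.252, 0.553], [-0.207, 0.968, 0.143], [-0.571, -0.001, -0.821]]
force: [3.1, 0.0, 4.0]
width: 0.0877
grip_force: 1.8
```

Request:
jog_arm(slide=[[0,0,0],[0,0,0],[0,0,0],[0,0,0],[0,0,0],[0,0,0]], twist=[[0,0,0],[0,0,0],[0,0,0],[0,0,0],[0,0,0],[0,0,0]], gripper=[-1,-1,-1,-1,-1,-1], squeeze=40)

```text
time: 6.35
tcp_pos: [0.618, -0.1312, 0.0215]
ee_rot: [[-0.795, -0.252, 0.552], [-0.207, 0.968, 0.144], [-0.57, -0.0, -0.822]]
force: [-0.1, 0.1, 5.3]
width: 0.0636
grip_force: 44.6
```

Run:
```python
from h import *
s=st()
p0=s['tcp_pos'];R0=s['ee_rot']
# intermediate: high, half spun
q,Q=place(-.056)
pu=p0+[-.03,.02,.17]
Rm=R0@Ro.from_euler('z',90,degrees=True).as_matrix()
plan([(pu,R0),(pu+[-.0,.1,0.03],Rm),(q+[-.02,-.002,.13],Q),(q+[0,0,.04],Q),(q,Q)])
```

```text
t 6.35 tcp [ 0.618  -0.1312  0.0215] F [-0.1  0.1  5.3] w 0.0636 grip 44.6 j [-0.46 -0.13  1.95  0.5   0.9  -2.52]
slide [-7.72, 2.69, -15.34] twist [0.0, 0.0, 0.0] rows>= 3.5
slide [-3.78, 9.68, -1.03] twist [0.0, -0.0, 90.0] rows>= 10.5
slide [18.15, 3.71, 4.58] twist [-20.9, 11.3, 94.9] rows>= 11.4
slide [-6.22, 0.01, 6.81] twist [0.0, 0.0, 0.0] rows>= 1.8
slide [-3.28, 0.0, 2.29] twist [0.0, 0.0, 0.0] rows>= 0.8
```

Request:
jog_arm(slide=[[-2,0.7,-4],[-5,1.5,-10],[-7.7,2.7,-15.3],[-7.7,2.7,-15.3],[-7.7,2.7,-15.3]], twist=[[0,0,0],[0,0,0],[0,0,0],[0,0,0],[0,0,0]], gripper=[-1,-1,-1,-1,-1])

```text
time: 6.85
tcp_pos: [0.5885, -0.1111, 0.1954]
ee_rot: [[-0.792, -0.253, 0.555], [-0.21, 0.967, 0.142], [-0.573, -0.004, -0.82]]
force: [0.0, -0.6, -0.4]
width: 0.0634
grip_force: 40.0
```

Request:
jog_arm(slide=[[-2,5,-0.5],[-2,5,-0.5],[-2,5,-0.5],[-2,5,-0.5],[-2,5,-0.5],[-2,5,-0.5]], twist=[[0,0,45],[0,0,45],[0,0,45],[0,0,45],[0,0,45],[0,0,45]], gripper=[-1,-1,-1,-1,-1,-1])

```text
time: 7.45
tcp_pos: [0.5872, -0.0589, 0.2009]
ee_rot: [[-0.742, 0.39, 0.545], [0.542, 0.828, 0.145], [-0.394, 0.403, -0.826]]
force: [0.2, -0.0, -1.2]
width: 0.0635
grip_force: 40.0
```

Request:
jog_arm(slide=[[0,0,0],[0,0,0],[0,0,0],[0,0,0],[0,0,0],[0,0,0],[0,0,0]], twist=[[0,0,45],[0,0,45],[0,0,45],[0,0,45],[0,0,45],[0,0,45],[0,0,45]], gripper=[-1,-1,-1,-1,-1,-1,-1])

```text
time: 8.15
tcp_pos: [0.5873, -0.059, 0.2013]
ee_rot: [[-0.253, 0.799, 0.545], [0.968, 0.207, 0.145], [0.004, 0.564, -0.826]]
force: [-0.3, 0.7, -1.4]
width: 0.0634
grip_force: 40.0
```

Run:
```python
from h import *
s=st()
q,Q=place(-.056,dz=.0215)
plan([(q+[-.02,-.002,.13],Q),(q+[0,0,.04],Q)])
c,im=shot('wrist','w4')
```

```text
t 8.15 tcp [ 0.5873 -0.059   0.2013] F [-0.3  0.7 -1.4] w 0.0634 grip 40.0 j [-0.34 -0.4   1.85  0.35  1.2  -0.64]
slide [22.72, 6.1, 3.82] twist [-21.3, 11.5, 94.8] rows>= 11.4
slide [-6.22, 0.01, 6.81] twist [0.0, 0.0, 0.0] rows>= 1.8
```

View pics/w4.png

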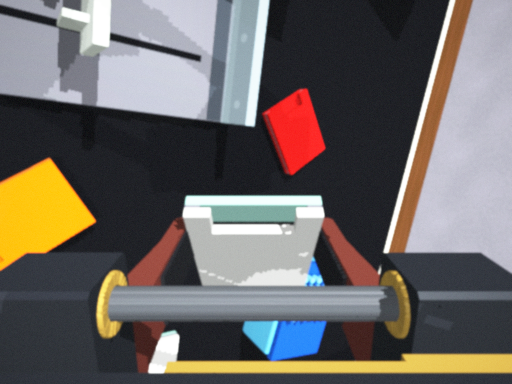

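The cassette is held squarely. Its notch-end ears show at px (185,207) and (322,207), and the glass edge lies along row 196. I check its position in the hand and plan the remaining motion.

Run:
```python
from h import *
c=manip.get_calibration('wrist');s=manip.sense();p,R=s['tcp_pos'],s['ee_rot']
# cassette axes in tool frame at pick: heading 0, flip 1
Rp=rot(0,T,1);Rc=np.c_[[-1,0,0],[0,-1,0],[0,0,1.]]
A=Rp.T@Rc
for dx in(.018,.023,.028):
  for dz in (.0195,.0215):
    f=lambda x,y,z:proj(c,p+R@(A@np.array([x-dx,y,z-dz])))
    print(dx,dz,'white ear ends',f(.042,.032,.012).round(),f(.042,-.032,.012).round(),'glass edge',f(.042,.032,0).round(),f(.042,-.032,0).round())
# remaining
q,Q=place(-.056,dz=.0215)
Rm=R@Ro.from_euler('z',45,degrees=True).as_matrix()
plan([(p,Rm),(q+[-.04,-.03,.16],Q),(q+[0,0,.04],Q),(q,Q)])
```

```text
0.018 0.0195 white ear ends [178. 210.] [326. 210.] glass edge [182. 188.] [322. 188.]
0.018 0.0215 white ear ends [179. 206.] [326. 206.] glass edge [182. 185.] [322. 185.]
0.023 0.0195 white ear ends [180. 216.] [324. 216.] glass edge [184. 195.] [321. 195.]
0.023 0.0215 white ear ends [181. 213.] [324. 213.] glass edge [184. 192.] [320. 192.]
0.028 0.0195 white ear ends [182. 223.] [323. 223.] glass edge [185. 202.] [319. 202.]
0.028 0.0215 white ear ends [182. 219.] [322. 219.] glass edge [186. 199.] [319. 198.]
slide [0.0, 0.0, 0.0] twist [-0.0, 0.0, 45.0] rows>= 5.2
slide [18.46, -10.55, -0.11] twist [-14.0, 17.2, 50.5] rows>= 6.4
slide [-7.37, -2.56, 10.4] twist [0.0, 0.0, 0.0] rows>= 2.6
slide [-3.28, 0.0, 2.29] twist [0.0, 0.0, 0.0] rows>= 0.8
```

Request:
jog_arm(slide=[[0,0,0],[0,0,0],[0,0,0],[0,0,0],[0,0,0],[0,0,0]], twist=[[0,0,45],[0,0,45],[0,0,45],[0,0,45],[0,0,45],[0,0,45]], gripper=[-1,-1,-1,-1,-1,-1])

```text
time: 8.8
tcp_pos: [0.5878, -0.059, 0.2036]
ee_rot: [[0.388, 0.741, 0.548], [0.829, -0.54, 0.145], [0.403, 0.398, -0.824]]
force: [0.9, 0.5, -1.2]
width: 0.0637
grip_force: 40.0
```

Request:
jog_arm(slide=[[18.5,-10.6,0],[18.5,-10.6,0],[18.5,-10.6,0],[18.5,-10.6,0],[18.5,-10.6,0],[18.5,-10.6,0],[18.5,-10.6,0],[18.5,-10.6,0]], twist=[[-14,17.2,50.5],[-14,17.2,50.5],[-14,17.2,50.5],[-14,17.2,50.5],[-14,17.2,50.5],[-14,17.2,50.5],[-14,17.2,50.5],[-14,17.2,50.5]], gripper=[-1,-1,-1,-1,-1,-1,-1,-1])

```text
time: 9.6
tcp_pos: [0.5799, 0.1528, 0.2347]
ee_rot: [[0.568, 0.105, 0.816], [0.059, -0.994, 0.087], [0.821, -0.001, -0.571]]
force: [-0.4, -0.5, -2.4]
width: 0.0638
grip_force: 40.0
```

Run:
```python
from h import *
s=st();print(s['ee_rot'].round(3))
q,Q=place(-.056,dz=.0215,dx=.024)
plan([(q+[0,0,.04],Q),(q,Q)])
```

```text
t 9.6 tcp [0.5799 0.1528 0.2347] F [-0.4 -0.5 -2.4] w 0.0638 grip 40.0 j [ 0.28 -0.68  2.12 -0.21  0.76  1.82]
[[ 0.568  0.105  0.816]
 [ 0.059 -0.994  0.087]
 [ 0.821 -0.001 -0.571]]
slide [-7.32, -2.37, 10.26] twist [0.0, -0.2, -0.1] rows>= 2.6
slide [-3.28, 0.0, 2.29] twist [0.0, 0.0, 0.0] rows>= 0.8
```

Request:
jog_arm(slide=[[-4,-1.2,5],[-7.6,-2.4,9.9],[-7.6,-2.4,9.9],[-7.6,-2.4,9.9],[-7.6,-2.4,9.9],[-7.6,-2.4,9.9]], twist=[[0,0,0],[0,0,0],[0,0,0],[0,0,0],[0,0,0],[0,0,0]], gripper=[-1,-1,-1,-1,-1,-1])

```text
time: 10.2
tcp_pos: [0.6169, 0.1795, 0.1217]
ee_rot: [[0.564, 0.106, 0.819], [0.06, -0.994, 0.087], [0.824, 0.0, -0.567]]
force: [0.0, -0.7, -1.4]
width: 0.0635
grip_force: 40.0
```

Run:
```python
from h import *
s=st();print(wc(s['tcp_pos']))
q,Q=place(-.056,gap=.008,dz=.0215,dx=.024)
plan([(q,Q)])
c,im=shot('scene','s5')
a=cv2.resize(im[170:300,250:400],None,fx=5,fy=4.5,interpolation=cv2.INTER_CUBIC);cv2.imwrite('pics/s5c.png',a[:,:,::-1])
```

```text
t 10.2 tcp [0.6169 0.1795 0.1217] F [ 0.  -0.7 -1.4] w 0.0635 grip 40.0 j [ 0.32 -0.44  2.17 -0.39  0.48  2.04]
[0.0747433  0.05283186 0.11370312]
slide [-3.89, -0.12, 2.41] twist [0.1, -0.5, -0.0] rows>= 0.9
```

View pics/s5c.png

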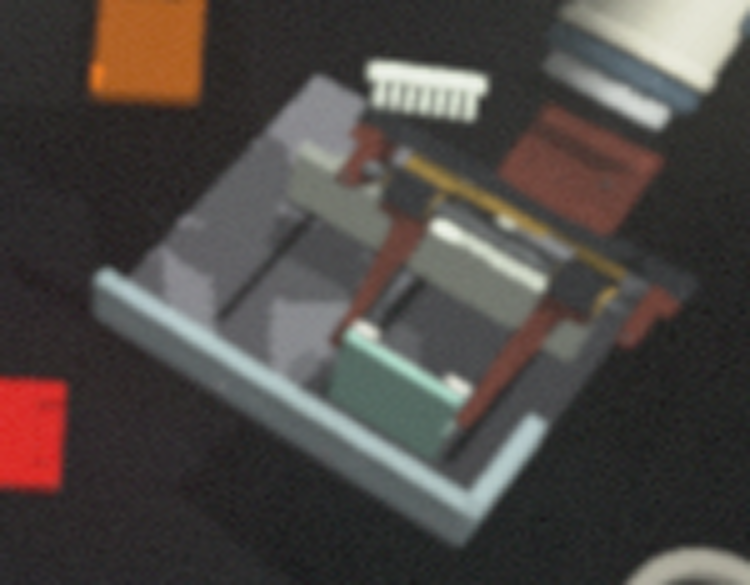

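The scene crop shows the cassette upright over the floor behind the back wall, with its glass towards the wall and a gap to the end wall. I lower it.

Request:
jog_arm(slide=[[-1.3,0,0.8],[-2.6,0,1.6],[-3.5,-0.1,2.2],[-3.9,-0.1,2.4],[-3.9,-0.1,2.4],[-3.9,-0.1,2.4]], twist=[[0,0,0],[0,0,0],[0,0,0],[0,0,0],[0,0,0],[0,0,0]], gripper=[-1,-1,-1,-1,-1,-1])

```text
time: 10.85
tcp_pos: [0.6142, 0.1802, 0.075]
ee_rot: [[0.565, 0.105, 0.819], [0.06, -0.994, 0.086], [0.823, 0.0, -0.568]]
force: [0.4, -0.2, -1.3]
width: 0.0632
grip_force: 40.0
```

Request:
jog_arm(slide=[[-0.16,0,0.11],[-0.16,0,0.11],[-0.16,0,0.11]], twist=[[0,0,0],[0,0,0],[0,0,0]], gripper=[-1,-1,-1])

```text
time: 11.15
tcp_pos: [0.6151, 0.1805, 0.0747]
ee_rot: [[0.562, 0.106, 0.82], [0.06, -0.994, 0.087], [0.825, -0.0, -0.565]]
force: [-0.7, -3.0, 5.2]
width: 0.0637
grip_force: 40.0
```

Run:
```python
from h import *
s=st();print(wc(s['tcp_pos']),s['ee_rot'].round(3))
```

```text
t 11.15 tcp [0.6151 0.1805 0.0747] F [-0.7 -3.   5.2] w 0.0637 grip 40.0 j [ 0.32 -0.38  2.22 -0.5   0.39  2.16]
[0.07303118 0.05402412 0.06671618] [[ 0.562  0.106  0.82 ]
 [ 0.06  -0.994  0.087]
 [ 0.825 -0.    -0.565]]
```

Request:
jog_arm(slide=[[0.15,0,0.2],[0.3,0,0.4],[0.4,0,0.6],[0.4,0,0.6]], twist=[[0,0,0],[0,0,0],[0,0,0],[0,0,0]], gripper=[-1,-1,-1,-1])

```text
time: 11.55
tcp_pos: [0.6223, 0.1816, 0.0747]
ee_rot: [[0.562, 0.106, 0.82], [0.06, -0.994, 0.088], [0.825, -0.0, -0.565]]
force: [-4.0, -1.5, 6.1]
width: 0.0634
grip_force: 40.0
```

Request:
jog_arm(slide=[[0.11,0,0.16],[0.11,0,0.16],[0.11,0,0.16]], twist=[[0,0,0],[0,0,0],[0,0,0]], gripper=[-1,-1,-1])

```text
time: 11.85
tcp_pos: [0.6234, 0.1818, 0.0746]
ee_rot: [[0.563, 0.106, 0.82], [0.06, -0.994, 0.087], [0.824, 0.0, -0.566]]
force: [-23.5, -4.0, 15.6]
width: 0.0636
grip_force: 40.0
```

Request:
jog_arm(slide=[[0,0,0],[0,0,0],[0,0,0],[0,0,0]], twist=[[0,0,0],[0,0,0],[0,0,0],[0,0,0]], gripper=[0.68,0.68,0.68,0.68])

```text
time: 12.25
tcp_pos: [0.6226, 0.1811, 0.0707]
ee_rot: [[0.567, 0.105, 0.817], [0.061, -0.994, 0.086], [0.822, 0.001, -0.57]]
force: [0.5, -0.3, 0.0]
width: 0.0738
grip_force: 0.0
```

Request:
jog_arm(slide=[[0,0,-2],[0,0,-5],[0,0,-9],[0,0,-12],[0,0,-12]], twist=[[0,0,0],[0,0,0],[0,0,0],[0,0,0],[0,0,0]], gripper=[0.68,0.68,0.68,0.68,0.68])

```text
time: 12.75
tcp_pos: [0.5243, 0.1715, 0.1448]
ee_rot: [[0.56, 0.107, 0.822], [0.058, -0.994, 0.089], [0.827, -0.002, -0.563]]
force: [1.1, 0.3, 0.7]
width: 0.0738
grip_force: 0.0
```

Run:
```python
from h import *
s=st();D=rot(6.12,0,-1)
plan([(cw(.03,-.015,.17),D),(cw(.087,-.016,.17),D),(cw(.087,-.016,.045),D),(cw(.087,.0325,.045),D)])
c,im=shot('top','t6')
a=cv2.resize(im[145:275,105:265],None,fx=4.5,fy=4.5,interpolation=cv2.INTER_CUBIC);cv2.imwrite('pics/t6c.png',a[:,:,::-1])
print(cass(c,im))
```

```text
t 12.75 tcp [0.5243 0.1715 0.1448] F [1.1 0.3 0.7] w 0.0738 grip 0.0 j [ 0.39 -0.82  2.36 -0.38  0.68  2.04]
slide [5.46, 6.96, 2.11] twist [-0.1, -55.8, -0.1] rows>= 6.5
slide [5.7, 0.1, 0.0] twist [0.0, 0.0, 0.0] rows>= 1.1
slide [0.0, 0.0, 12.5] twist [0.0, 0.0, 0.0] rows>= 2.5
slide [0.0, -4.85, 0.0] twist [0.0, 0.0, 0.0] rows>= 1.0
[(0.4292, 0.3901, 97, 71, 76.3), (0.4801, -0.2594, 87, 68, 13.4), (0.6457, -0.302, 88, 68, 1.9)]
```

View pics/t6c.png

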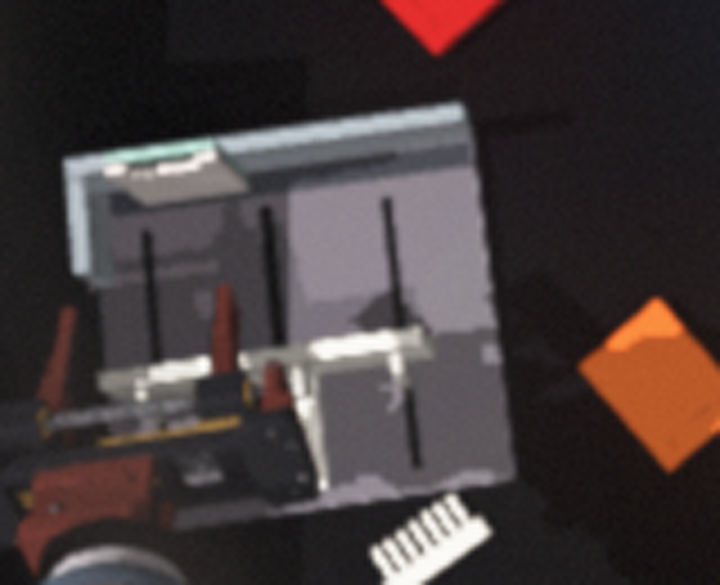

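A stands against the back wall at crop (170,170). Cassette B was knocked, to (0.646,−0.302). Now I push A into the corner.

Request:
jog_arm(slide=[[5.5,7,2.1],[5.5,7,2.1],[5.5,7,2.1],[5.5,7,2.1],[5.5,7,2.1],[5.5,7,2.1],[5.5,7,2.1],[5.5,7,2.1]], twist=[[0,-55.8,0],[0,-55.8,0],[0,-55.8,0],[0,-55.8,0],[0,-55.8,0],[0,-55.8,0],[0,-55.8,0],[0,-55.8,0]], gripper=[-1,-1,-1,-1,-1,-1,-1,-1])

```text
time: 13.6
tcp_pos: [0.5823, 0.1057, 0.1666]
ee_rot: [[0.994, 0.104, -0.019], [0.104, -0.995, -0.003], [-0.019, 0.001, -1.0]]
force: [-0.7, 0.6, -0.8]
width: 0.0132
grip_force: 0.0
```

Request:
jog_arm(slide=[[5.7,0.1,0],[5.7,0.1,0],[5.7,0.1,0],[5.7,0.1,0],[5.7,0.1,0]], twist=[[0,0,0],[0,0,0],[0,0,0],[0,0,0],[0,0,0]], gripper=[-1,-1,-1,-1,-1])

```text
time: 14.1
tcp_pos: [0.6366, 0.1113, 0.1741]
ee_rot: [[0.994, 0.105, -0.006], [0.105, -0.994, -0.001], [-0.006, 0.001, -1.0]]
force: [1.0, 0.2, 1.2]
width: 0.0006
grip_force: 0.0
```

Run:
```python
from h import *
s=st();D=rot(6.12,0,-1);print(wc(s['tcp_pos']))
plan([(cw(.087,-.016,.045),D),(cw(.087,.0325,.045),D)])
```

```text
t 14.1 tcp [0.6366 0.1113 0.1741] F [1.  0.2 1.2] w 0.0006 grip 0.0 j [ 0.12  0.22  1.21 -0.    1.72  1.59]
[ 0.08712134 -0.0170446   0.16607179]
slide [0.06, -0.11, 12.11] twist [0.0, 0.3, -0.1] rows>= 2.4
slide [0.0, -4.85, 0.0] twist [0.0, 0.0, 0.0] rows>= 1.0
```

Request:
jog_arm(slide=[[0,0,4],[0,0,8],[0,0,12.2],[0,0,12.2],[0,0,12.2]], twist=[[0,0,0],[0,0,0],[0,0,0],[0,0,0],[0,0,0]], gripper=[-1,-1,-1,-1,-1])

```text
time: 14.6
tcp_pos: [0.6356, 0.1112, 0.0516]
ee_rot: [[0.994, 0.106, -0.008], [0.106, -0.994, -0.002], [-0.008, 0.001, -1.0]]
force: [0.0, -0.4, 1.1]
width: 0.0005
grip_force: 0.0
```

Request:
jog_arm(slide=[[0,-1.5,0],[0,-2.5,0],[0,-3.5,0],[0,-4.2,0],[0,-4.6,0],[0,-4.6,0],[0,-4.6,0]], twist=[[0,0,0],[0,0,0],[0,0,0],[0,0,0],[0,0,0],[0,0,0],[0,0,0]], gripper=[-1,-1,-1,-1,-1,-1,-1])

```text
time: 15.3
tcp_pos: [0.631, 0.1569, 0.0498]
ee_rot: [[0.994, 0.106, -0.01], [0.106, -0.994, -0.002], [-0.01, 0.001, -1.0]]
force: [-0.4, -0.5, 1.1]
width: 0.0005
grip_force: 0.4
```

Request:
jog_arm(slide=[[0,-0.3,0],[0,-0.3,0],[0,-0.3,0]], twist=[[0,0,0],[0,0,0],[0,0,0]], gripper=[-1,-1,-1])

```text
time: 15.6
tcp_pos: [0.6306, 0.1598, 0.0498]
ee_rot: [[0.994, 0.105, -0.01], [0.105, -0.994, -0.002], [-0.01, 0.001, -1.0]]
force: [0.8, -1.0, 0.0]
width: 0.0005
grip_force: 0.2
```

Run:
```python
from h import *
s=st();print(wc(s['tcp_pos']))
```

```text
t 15.6 tcp [0.6306 0.1598 0.0498] F [ 0.8 -1.   0. ] w 0.0005 grip 0.2 j [0.2  0.28 1.36 0.   1.51 1.66]
[0.08632124 0.03180987 0.04176883]
```

Not at the end wall yet; creep on.

Request:
jog_arm(slide=[[0,-0.2,0],[0,-0.2,0],[0,-0.2,0]], twist=[[0,0,0],[0,0,0],[0,0,0]], gripper=[-1,-1,-1])

```text
time: 15.9
tcp_pos: [0.6305, 0.162, 0.0499]
ee_rot: [[0.994, 0.106, -0.009], [0.106, -0.994, -0.002], [-0.01, 0.001, -1.0]]
force: [1.1, -0.5, -0.5]
width: 0.0006
grip_force: 0.2
```

Request:
jog_arm(slide=[[0,-0.15,0],[0,-0.15,0],[0,-0.15,0]], twist=[[0,0,0],[0,0,0],[0,0,0]], gripper=[-1,-1,-1])

```text
time: 16.2
tcp_pos: [0.6305, 0.1629, 0.05]
ee_rot: [[0.994, 0.105, -0.009], [0.105, -0.994, -0.002], [-0.009, 0.001, -1.0]]
force: [1.0, -2.8, -0.3]
width: 0.0003
grip_force: 1.5
```

Request:
jog_arm(slide=[[0,-0.15,0],[0,-0.15,0],[0,-0.15,0]], twist=[[0,0,0],[0,0,0],[0,0,0]], gripper=[-1,-1,-1])

```text
time: 16.5
tcp_pos: [0.6306, 0.1631, 0.0502]
ee_rot: [[0.995, 0.104, -0.009], [0.104, -0.995, -0.004], [-0.009, 0.003, -1.0]]
force: [0.6, -7.8, 0.6]
width: 0.0001
grip_force: 3.7
```

Request:
jog_arm(slide=[[0,-0.15,0],[0,-0.15,0],[0,-0.15,0]], twist=[[0,0,0],[0,0,0],[0,0,0]], gripper=[-1,-1,-1])

```text
time: 16.8
tcp_pos: [0.6307, 0.1633, 0.0503]
ee_rot: [[0.995, 0.103, -0.008], [0.103, -0.995, -0.006], [-0.009, 0.005, -1.0]]
force: [1.4, -11.4, 1.4]
width: 0.0003
grip_force: 5.7
```

Run:
```python
from h import *
s=st();print(wc(s['tcp_pos']))
```

```text
t 16.8 tcp [0.6307 0.1633 0.0503] F [  1.4 -11.4   1.4] w 0.0003 grip 5.7 j [ 0.2   0.28  1.36 -0.    1.51  1.67]
[0.08675578 0.03522656 0.04233129]
```

```bash
python3 - <<'E'
import re
t=open('h.py').read()
t=t.replace("back=.023,z=.0240):","back=.023,z=.0235,flip=1):").replace("R=rot(hd,T,1);p=","R=rot(hd,T,flip);p=")
t=t.replace("dx=.023,dz=.0240):","dx=.024,dz=.0215,flip=-1):").replace("90-T,-1)","90-T,flip)")
open('h.py','w').write(t)
E
python3 - <<'E'
from h import *
s=manip.sense();p0=s['tcp_pos'];R=s['ee_rot']
p,Q=pick(.480,-.259,13.4,flip=-1)
a=cw(.086,.025,.042)
plan([(a,R),(a+[0,0,.14],R),(p+[0,0,.12],Q),(p+[0,0,.03],Q)])
E
```

```text
slide [-0.07, 1.02, 0.04] twist [0.0, 0.0, 0.0] rows>= 0.2
slide [-0.13, 0.08, -14.0] twist [0.0, 0.0, 0.0] rows>= 2.8
slide [-21.51, 39.7, 5.06] twist [2.6, 35.5, -7.2] rows>= 9.1
slide [-5.16, 0.0, 7.37] twist [0.0, 0.0, 0.0] rows>= 1.8
```

Run:
```python
from h import *
s=manip.sense();p0=s['tcp_pos'];R=s['ee_rot']
Q=rot(13.4,0,-1);p=np.array([.480,-.259,.0225])
a=cw(.086,.025,.042)
N=rot(13.4,0,-1);n=np.array([.635,-.13,.0225])
plan([(a,R),(a+[0,0,.14],R),(p+[0,0,.10],Q),(p+[0,0,.02],Q),(p,Q),(p+[0,0,.03],Q),(n+[0,0,.03],N),(n,N)])
```

```text
slide [-0.07, 1.02, 0.04] twist [0.0, 0.0, 0.0] rows>= 0.2
slide [-0.13, 0.08, -14.0] twist [0.0, 0.0, 0.0] rows>= 2.8
slide [-19.21, 39.39, 7.14] twist [0.3, 0.5, -7.5] rows>= 8.9
slide [0.0, 0.0, 8.0] twist [0.0, 0.0, 0.0] rows>= 1.6
slide [0.0, 0.0, 2.0] twist [0.0, 0.0, 0.0] rows>= 0.4
slide [0.0, 0.0, -3.0] twist [0.0, 0.0, 0.0] rows>= 0.6
slide [18.07, -8.96, 0.0] twist [0.0, 0.0, 0.0] rows>= 4.0
slide [0.0, 0.0, 3.0] twist [0.0, 0.0, 0.0] rows>= 0.6
```

Request:
jog_arm(slide=[[0,1,0],[0,1,0],[-0.1,1.1,-5],[-0.1,1.1,-10],[-0.1,1.1,-14],[-0.1,1.1,-14]], twist=[[0,0,0],[0,0,0],[0,0,0],[0,0,0],[0,0,0],[0,0,0]], gripper=[-1,-1,-1,-1,-1,-1])

```text
time: 17.4
tcp_pos: [0.6338, 0.1569, 0.1993]
ee_rot: [[0.994, 0.106, 0.004], [0.106, -0.994, 0.002], [0.004, -0.002, -1.0]]
force: [0.3, 0.0, 1.5]
width: 0.0003
grip_force: 0.0
```

Request:
jog_arm(slide=[[-9.6,20,2],[-9.6,20,2],[-9.6,20,2],[-9.6,20,2],[-9.6,20,2],[-9.6,20,2]], twist=[[0,0,0],[0,0,0],[0,0,0],[0,0,0],[0,0,0],[0,0,0]], gripper=[1,1,1,1,1,1])

```text
time: 18.0
tcp_pos: [0.5559, -0.0557, 0.1702]
ee_rot: [[0.995, 0.102, -0.01], [0.102, -0.995, -0.001], [-0.01, 0.0, -1.0]]
force: [0.6, -0.1, 0.7]
width: 0.0451
grip_force: 0.0
```

Request:
jog_arm(slide=[[-9.6,19.4,5],[-9.6,19.4,5],[-9.6,19.4,5],[-9.6,19.4,5],[-9.6,19.4,5],[-9.6,19.4,5],[-9.6,19.4,5]], twist=[[0,0.5,-7.5],[0,0.5,-7.5],[0,0.5,-7.5],[0,0.5,-7.5],[0,0.5,-7.5],[0,0.5,-7.5],[0,0.5,-7.5]], gripper=[1,1,1,1,1,1,1])

```text
time: 18.7
tcp_pos: [0.4822, -0.2555, 0.1219]
ee_rot: [[0.972, 0.235, -0.0], [0.235, -0.972, 0.001], [0.0, -0.001, -1.0]]
force: [-0.0, 0.6, -0.1]
width: 0.0877
grip_force: 0.0
```

Run:
```python
from h import *
s=st();c,im=shot('wrist','w7');print(cass(c,im))
Q=rot(13.4,0,-1);p=np.array([.480,-.259,.0225]);plan([(p+[0,0,.02],Q),(p,Q)])
c,im=shot('top','t7');print(cass(c,im))
```

```text
t 18.7 tcp [ 0.4822 -0.2555  0.1219] F [-0.   0.6 -0.1] w 0.0877 grip 0.0 j [-0.55 -0.04  1.58  0.    1.61  0.78]
[(0.481, -0.2606, 85, 65, 13.5)]
slide [-0.34, 0.32, 7.98] twist [-0.0, -0.0, 0.2] rows>= 1.6
slide [0.0, 0.0, 2.0] twist [0.0, 0.0, 0.0] rows>= 0.4
[(0.429, 0.3905, 98, 70, 74.4)]
```

Request:
jog_arm(slide=[[-0.1,0.2,4],[-0.1,0.4,8],[-0.1,0.4,8],[-0.1,0.4,9.9],[-0.1,0.4,9.9],[-0.1,0.4,9.9]], twist=[[0,0,0],[0,0,0],[0,0,0],[0,0,0],[0,0,0],[0,0,0]], gripper=[1,1,1,1,1,1])

```text
time: 19.4
tcp_pos: [0.4824, -0.2604, 0.025]
ee_rot: [[0.972, 0.235, 0.001], [0.235, -0.972, -0.001], [0.001, 0.001, -1.0]]
force: [-0.2, 0.0, 0.6]
width: 0.0881
grip_force: 0.0
```

Request:
jog_arm(slide=[[0,0,0],[0,0,0],[0,0,0],[0,0,0],[0,0,-3],[0,0,-3],[0,0,-3]], twist=[[0,0,0],[0,0,0],[0,0,0],[0,0,0],[0,0,0],[0,0,0],[0,0,0]], gripper=[-1,-1,-1,-1,-1,-1,-1])

```text
time: 20.1
tcp_pos: [0.4818, -0.2611, 0.0533]
ee_rot: [[0.972, 0.234, 0.001], [0.234, -0.972, -0.001], [0.001, 0.001, -1.0]]
force: [-0.3, 0.0, -1.6]
width: 0.0634
grip_force: 40.0
```

Request:
jog_arm(slide=[[18.1,-9,0],[18.1,-9,0],[18.1,-9,0],[18.1,-9,0],[18.1,-9,0],[18.1,-9,0],[18.1,-9,0]], twist=[[0,0,0],[0,0,0],[0,0,0],[0,0,0],[0,0,0],[0,0,0],[0,0,0]], gripper=[-1,-1,-1,-1,-1,-1,-1])

```text
time: 20.8
tcp_pos: [0.6351, -0.1316, 0.0517]
ee_rot: [[0.972, 0.234, -0.003], [0.234, -0.972, -0.0], [-0.003, -0.0, -1.0]]
force: [0.4, -0.2, -1.4]
width: 0.0638
grip_force: 40.0
```

Request:
jog_arm(slide=[[0,0,1.5],[0,0,2.8],[0,0,2.8],[0,0,2.8]], twist=[[0,0,0],[0,0,0],[0,0,0],[0,0,0]], gripper=[-1,-1,-1,-1])

```text
time: 21.2
tcp_pos: [0.6353, -0.1314, 0.0238]
ee_rot: [[0.972, 0.233, -0.002], [0.233, -0.972, 0.0], [-0.002, -0.001, -1.0]]
force: [0.2, -0.1, -1.5]
width: 0.0636
grip_force: 40.0
```

Request:
jog_arm(slide=[[0,0,0.15],[0,0,0.15],[0,0,0.15],[0,0,0.15],[0,0,0.15],[0,0,-4],[0,0,-8],[0,0,-8]], twist=[[0,0,0],[0,0,0],[0,0,0],[0,0,0],[0,0,0],[0,0,0],[0,0,0],[0,0,0]], gripper=[-1,1,1,1,1,1,1,1])

```text
time: 22.0
tcp_pos: [0.6395, -0.1316, 0.1133]
ee_rot: [[0.972, 0.234, 0.011], [0.235, -0.972, -0.003], [0.01, 0.006, -1.0]]
force: [0.4, -0.3, -0.4]
width: 0.0876
grip_force: 0.0
```

Run:
```python
from h import *
s=st();c,im=shot('wrist','w8');print(cass(c,im))
p,Q=pick(.634,-.1315,13.5,flip=-1)
plan([(p+[0,0,.06],Q),(p+[0,0,.02],Q),(p,Q)])
```

```text
t 22.0 tcp [ 0.6395 -0.1316  0.1133] F [ 0.4 -0.3 -0.4] w 0.0876 grip 0.0 j [-0.25  0.23  1.3  -0.    1.6   1.08]
[(0.6468, -0.2999, 84, 72, 2.0), (0.6354, -0.1319, 85, 65, 13.5), (0.6002, 0.0288, 88, 52, 6.0)]
slide [-2.75, -0.1, 2.63] twist [0.2, 34.6, 0.1] rows>= 4.0
slide [-2.29, 0.0, 3.28] twist [0.0, 0.0, 0.0] rows>= 0.8
slide [-1.15, 0.0, 1.64] twist [0.0, 0.0, 0.0] rows>= 0.4
```

Request:
jog_arm(slide=[[-2.6,-0.1,2.6],[-2.6,-0.1,2.6],[-2.6,-0.1,2.6],[-2.6,-0.1,2.6],[-2.6,-0.1,2.6],[-2.6,-0.1,2.6],[-2.6,-0.1,2.6],[-2.6,-0.1,2.6]], twist=[[0,35,0],[0,35,0],[0,35,0],[0,35,0],[0,35,0],[0,35,0],[0,35,0],[0,35,0]], gripper=[1,1,1,1,1,1,1,1])

```text
time: 22.85
tcp_pos: [0.6116, -0.136, 0.0798]
ee_rot: [[0.796, 0.235, 0.557], [0.193, -0.972, 0.134], [0.573, 0.001, -0.819]]
force: [0.1, -0.6, 0.7]
width: 0.0879
grip_force: 0.0
```

Request:
jog_arm(slide=[[-2.3,0,3.2],[-2.3,0,3.2],[-2.3,0,3.2]], twist=[[0,0,0],[0,0,0],[0,0,0]], gripper=[1,1,1])

```text
time: 23.15
tcp_pos: [0.6103, -0.1355, 0.0391]
ee_rot: [[0.798, 0.235, 0.555], [0.192, -0.972, 0.136], [0.572, -0.002, -0.82]]
force: [0.0, 1.1, 0.8]
width: 0.0876
grip_force: 0.0
```

Run:
```python
from h import *
s=st()
p,Q=pick(.635,-.132,13.5,flip=-1);plan([(p,Q)])
```

```text
t 23.15 tcp [ 0.6103 -0.1355  0.0391] F [0.  1.1 0.8] w 0.0876 grip 0.0 j [-0.47 -0.17  1.96  0.49  0.93  0.65]
slide [-0.74, 0.24, 1.39] twist [-0.1, 0.1, 0.0] rows>= 0.3
```

Grip, lift and begin the spin (−90°) towards flip +1.

Request:
jog_arm(slide=[[-0.4,0.2,0.7],[-0.8,0.2,1.4],[-0.8,0.2,1.4],[-0.8,0.2,1.4]], twist=[[0,0,0],[0,0,0],[0,0,0],[0,0,0]], gripper=[1,1,1,1])

```text
time: 23.55
tcp_pos: [0.6122, -0.1377, 0.0236]
ee_rot: [[0.797, 0.234, 0.557], [0.192, -0.972, 0.134], [0.573, -0.0, -0.82]]
force: [-0.1, -0.2, -0.7]
width: 0.0877
grip_force: 0.0
```

Request:
jog_arm(slide=[[0,0,0],[0,0,0],[0,0,0],[0,0,0],[0,0,0]], twist=[[0,0,0],[0,0,0],[0,0,0],[0,0,0],[0,0,0]], gripper=[-1,-1,-1,-1,-1])

```text
time: 24.05
tcp_pos: [0.6123, -0.1377, 0.0239]
ee_rot: [[0.796, 0.234, 0.558], [0.192, -0.972, 0.134], [0.573, 0.0, -0.819]]
force: [-2.1, 0.3, 1.1]
width: 0.0635
grip_force: 40.0
```

Request:
jog_arm(slide=[[2,-0.7,-4],[5,-1.5,-10],[7.7,-2.7,-15.3],[7.7,-2.7,-15.3],[7.7,-2.7,-15.3]], twist=[[0,0,0],[0,0,0],[0,0,0],[0,0,0],[0,0,0]], gripper=[-1,-1,-1,-1,-1])

```text
time: 24.55
tcp_pos: [0.5834, -0.1176, 0.2]
ee_rot: [[0.791, 0.235, 0.565], [0.195, -0.972, 0.131], [0.58, 0.006, -0.815]]
force: [0.4, -0.0, -1.2]
width: 0.0635
grip_force: 40.0
```

Request:
jog_arm(slide=[[0,0,0],[0,0,0],[0,0,0],[0,0,0],[0,0,0],[0,0,0]], twist=[[0,0,-45],[0,0,-45],[0,0,-45],[0,0,-45],[0,0,-45],[0,0,-45]], gripper=[-1,-1,-1,-1,-1,-1])

```text
time: 25.15
tcp_pos: [0.5813, -0.1171, 0.1895]
ee_rot: [[0.396, 0.733, 0.554], [0.825, -0.548, 0.135], [0.403, 0.403, -0.822]]
force: [0.3, 0.8, -0.8]
width: 0.0635
grip_force: 40.0
```

Request:
jog_arm(slide=[[0,0,0],[0,0,0],[0,0,0],[0,0,0],[0,0,0],[0,0,0]], twist=[[0,0,-45],[0,0,-45],[0,0,-45],[0,0,-45],[0,0,-45],[0,0,-45]], gripper=[-1,-1,-1,-1,-1,-1])

```text
time: 25.75
tcp_pos: [0.5813, -0.1172, 0.1895]
ee_rot: [[-0.238, 0.798, 0.554], [0.971, 0.196, 0.135], [-0.0, 0.57, -0.822]]
force: [0.5, 0.7, -2.1]
width: 0.0639
grip_force: 40.0
```

Request:
jog_arm(slide=[[0,0,0],[0,0,0],[0,0,0],[0,0,0],[0,0,0],[0,0,0]], twist=[[0,0,-45],[0,0,-45],[0,0,-45],[0,0,-45],[0,0,-45],[0,0,-45]], gripper=[-1,-1,-1,-1,-1,-1])

```text
time: 26.35
tcp_pos: [0.5813, -0.1172, 0.1895]
ee_rot: [[-0.733, 0.396, 0.554], [0.548, 0.825, 0.135], [-0.403, 0.403, -0.822]]
force: [0.1, -0.2, -2.0]
width: 0.0633
grip_force: 40.0
```

```bash
cat >> h.py <<'E'
def held(im,c):
    "row of the glass lower edge vs model, for dx estimate"
    s=manip.sense();p,R=s['tcp_pos'],s['ee_rot'];A=rot(0,T,1).T@np.c_[[-1,0,0],[0,-1,0],[0,0,1.]]
    for dx in(.019,.024,.029):
        f=lambda x,y,z:proj(c,p+R@(A@np.array([x-dx,y,z-.0215])))
        print('dx',dx,'glass edge',f(.042,.032,0).round(),f(.042,-.032,0).round())
    g=cv2.cvtColor(im,cv2.COLOR_RGB2HSV)
    for u in(225,255,285): print(u,[tuple(int(k) for k in g[v,u]) for v in range(184,212,3)])
E
python3 - <<'E'
from h import *
s=st()
c,im=shot('wrist','w9');held(im,c)
q,Q=place(-.121,gap=.008,flip=1)
plan([(q+[-.04,-.03,.16],Q),(q+[0,0,.04],Q)])
E
```

```text
t 26.35 tcp [ 0.5813 -0.1172  0.1895] F [ 0.1 -0.2 -2. ] w 0.0633 grip 40.0 j [-0.47 -0.38  1.85  0.41  1.21 -1.55]
dx 0.019 glass edge [184. 186.] [323. 186.]
dx 0.024 glass edge [186. 193.] [322. 193.]
dx 0.029 glass edge [188. 200.] [320. 200.]
225 [(45, 2, 245), (75, 2, 244), (60, 1, 244), (60, 2, 244), (60, 2, 245), (60, 2, 245), (60, 2, 245), (60, 2, 244), (60, 2, 244), (60, 1, 244)]
255 [(60, 1, 244), (60, 1, 244), (60, 2, 245), (60, 1, 244), (60, 1, 244), (60, 1, 245), (60, 1, 244), (60, 1, 244), (90, 1, 244), (60, 1, 244)]
285 [(75, 2, 244), (50, 3, 245), (45, 2, 244), (60, 2, 245), (45, 2, 245), (45, 2, 245), (75, 2, 245), (60, 1, 244), (60, 2, 245), (60, 2, 244)]
slide [9.26, 18.61, -1.06] twist [-2.8, -21.2, -39.1] rows>= 5.2
slide [7.37, 2.56, 10.4] twist [0.0, 0.0, 0.0] rows>= 2.6
```

Run:
```python
from h import *
q,Q=place(-.121,gap=.008,flip=1,dz=.0239)
plan([(q+[-.04,-.03,.16],Q),(q+[0,0,.04],Q)])
```

```text
slide [9.42, 18.5, -1.19] twist [-2.8, -21.2, -39.1] rows>= 5.2
slide [7.37, 2.56, 10.4] twist [0.0, 0.0, 0.0] rows>= 2.6
```

Request:
jog_arm(slide=[[9.2,18.6,-1],[9.2,18.6,-1],[9.2,18.6,-1],[9.2,18.6,-1],[9.2,18.6,-1],[9.2,18.6,-1],[9.2,18.6,-1]], twist=[[-2.8,-21.2,-39.1],[-2.8,-21.2,-39.1],[-2.8,-21.2,-39.1],[-2.8,-21.2,-39.1],[-2.8,-21.2,-39.1],[-2.8,-21.2,-39.1],[-2.8,-21.2,-39.1]], gripper=[-1,-1,-1,-1,-1,-1,-1])

```text
time: 27.1
tcp_pos: [0.5827, 0.085, 0.2363]
ee_rot: [[-0.571, -0.102, 0.815], [-0.057, 0.995, 0.085], [-0.819, 0.002, -0.574]]
force: [-0.2, -0.2, -2.0]
width: 0.0631
grip_force: 40.0
```

Request:
jog_arm(slide=[[0,0,0],[0,0,0]], twist=[[0,0,0],[0,0,0]], gripper=[-1,-1])

```text
time: 27.3
tcp_pos: [0.5838, 0.0835, 0.2393]
ee_rot: [[-0.568, -0.1, 0.817], [-0.056, 0.995, 0.083], [-0.821, 0.001, -0.571]]
force: [-0.6, 0.3, -2.4]
width: 0.0632
grip_force: 40.0
```

Run:
```python
from h import *
s=st();print(wc(s['tcp_pos']))
q,Q=place(-.121,gap=.008,flip=1,dz=.0239)
plan([(q+[0,0,.04],Q)])
```

```text
t 27.3 tcp [0.5838 0.0835 0.2393] F [-0.6  0.3 -2.4] w 0.0632 grip 40.0 j [ 0.07 -0.73  2.14  0.04  0.77 -1.61]
[ 0.03163509 -0.03914235  0.23134336]
slide [7.95, 2.83, 10.18] twist [-0.3, 0.2, -0.3] rows>= 2.6
```

Request:
jog_arm(slide=[[4,1.4,5],[7.9,2.8,10.2],[7.9,2.8,10.2],[7.9,2.8,10.2],[7.9,2.8,10.2]], twist=[[0,0,-0.3],[0,0,-0.3],[0,0,-0.3],[0,0,-0.3],[0,0,-0.3]], gripper=[-1,-1,-1,-1,-1])

```text
time: 27.8
tcp_pos: [0.6194, 0.1161, 0.1163]
ee_rot: [[-0.567, -0.105, 0.817], [-0.063, 0.994, 0.084], [-0.821, -0.004, -0.571]]
force: [0.0, -1.1, -0.5]
width: 0.0628
grip_force: 40.0
```

Request:
jog_arm(slide=[[1.3,0,0.8],[2.6,0,1.6],[3.3,0,2.2],[3.3,0,2.2],[3.3,0,2.2]], twist=[[0,0,0],[0,0,0],[0,0,0],[0,0,0],[0,0,0]], gripper=[-1,-1,-1,-1,-1])

```text
time: 28.3
tcp_pos: [0.6192, 0.1166, 0.079]
ee_rot: [[-0.564, -0.106, 0.819], [-0.064, 0.994, 0.085], [-0.823, -0.004, -0.568]]
force: [-0.5, -0.9, -0.7]
width: 0.0635
grip_force: 40.0
```

Run:
```python
from h import *
s=st();print(wc(s['tcp_pos']),s['ee_rot'].round(3))
```

```text
t 28.3 tcp [0.6192 0.1166 0.079 ] F [-0.5 -0.9 -0.7] w 0.0635 grip 40.0 j [ 0.15 -0.45  2.26 -0.12  0.37 -1.44]
[ 0.07032237 -0.00998298  0.07097945] [[-0.564 -0.106  0.819]
 [-0.064  0.994  0.085]
 [-0.823 -0.004 -0.568]]
```

Request:
jog_arm(slide=[[0.2,0,0.14],[0.4,0,0.28],[0.45,0,0.3],[0.45,0,0.3]], twist=[[0,0,0],[0,0,0],[0,0,0],[0,0,0]], gripper=[-1,-1,-1,-1])

```text
time: 28.7
tcp_pos: [0.6191, 0.1169, 0.0731]
ee_rot: [[-0.564, -0.107, 0.819], [-0.064, 0.994, 0.085], [-0.824, -0.004, -0.567]]
force: [-0.2, -0.5, 3.0]
width: 0.0633
grip_force: 40.0
```

Request:
jog_arm(slide=[[-0.2,0,0.3],[-0.4,0,0.55],[-0.5,0,0.7],[-0.5,0,0.7]], twist=[[0,0,0],[0,0,0],[0,0,0],[0,0,0]], gripper=[-1,-1,-1,-1])

```text
time: 29.1
tcp_pos: [0.6274, 0.118, 0.0731]
ee_rot: [[-0.565, -0.107, 0.818], [-0.065, 0.994, 0.085], [-0.823, -0.005, -0.568]]
force: [-13.5, -3.2, 11.1]
width: 0.0632
grip_force: 40.0
```

Request:
jog_arm(slide=[[0,0,0],[0,0,0],[0,0,0],[0,0,0]], twist=[[0,0,0],[0,0,0],[0,0,0],[0,0,0]], gripper=[0.68,0.68,0.68,0.68])

```text
time: 29.5
tcp_pos: [0.6265, 0.1178, 0.0707]
ee_rot: [[-0.567, -0.107, 0.817], [-0.065, 0.994, 0.085], [-0.821, -0.004, -0.571]]
force: [0.2, 0.3, 0.0]
width: 0.0737
grip_force: 0.0
```

Request:
jog_arm(slide=[[0,0,-2],[0,0,-5],[0,0,-9],[0,0,-12],[0,0,-12]], twist=[[0,0,0],[0,0,0],[0,0,0],[0,0,0],[0,0,0]], gripper=[0.68,0.68,0.68,0.68,0.68])

```text
time: 30.0
tcp_pos: [0.539, 0.1112, 0.1376]
ee_rot: [[-0.572, -0.105, 0.814], [-0.065, 0.994, 0.083], [-0.818, -0.006, -0.575]]
force: [0.2, -0.5, 0.6]
width: 0.0736
grip_force: 0.0
```

Run:
```python
from h import *
s=st();D=rot(6.12,0,1)
plan([(cw(.03,-.080,.17),D),(cw(.087,-.080,.17),D),(cw(.087,-.080,.045),D),(cw(.087,-.0288,.045),D)])
c,im=shot('top','t10');print(cass(c,im))
a=cv2.resize(im[145:275,105:265],None,fx=4.5,fy=4.5,interpolation=cv2.INTER_CUBIC);cv2.imwrite('pics/t10c.png',a[:,:,::-1])
```

```text
t 30.0 tcp [0.539  0.1112 0.1376] F [ 0.2 -0.5  0.6] w 0.0736 grip 0.0 j [ 0.18 -0.85  2.39 -0.1   0.66 -1.45]
slide [-5.58, -7.34, 0.97] twist [-0.3, 54.9, 0.1] rows>= 6.4
slide [-5.7, -0.0, 0.0] twist [0.0, 0.0, 0.0] rows>= 1.1
slide [0.0, 0.0, 12.5] twist [0.0, 0.0, 0.0] rows>= 2.5
slide [-0.0, 5.12, 0.0] twist [0.0, 0.0, 0.0] rows>= 1.0
[(0.4292, 0.3901, 97, 71, 76.3), (0.4836, 0.0434, 81, 98, 7.2), (0.6457, -0.302, 88, 68, 1.9)]
```

View pics/t10c.png

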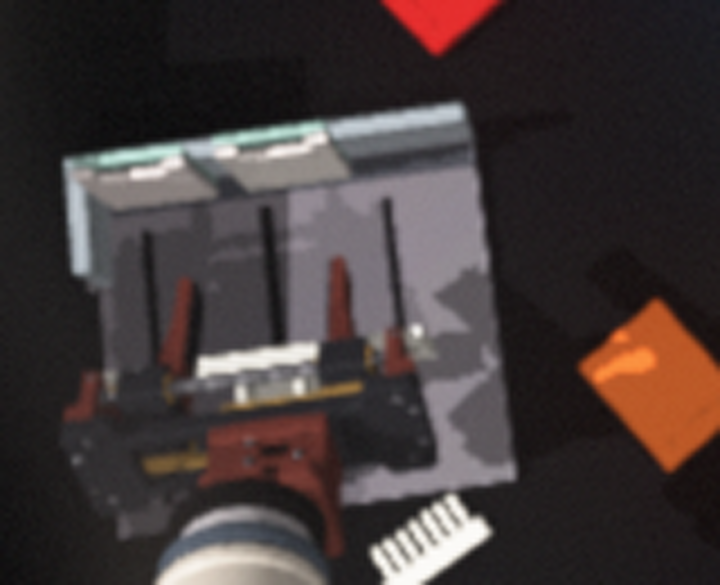

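Both stand at crop (130,175) and (275,160), with a gap between them. I push the second up to the first.

Request:
jog_arm(slide=[[-5.6,-7.3,1],[-5.6,-7.3,1],[-5.6,-7.3,1],[-5.6,-7.3,1],[-5.6,-7.3,1],[-5.6,-7.3,1],[-5.6,-7.3,1],[-5.6,-7.3,1]], twist=[[-0.3,55,0],[-0.3,55,0],[-0.3,55,0],[-0.3,55,0],[-0.3,55,0],[-0.3,55,0],[-0.3,55,0],[-0.3,55,0]], gripper=[-1,-1,-1,-1,-1,-1,-1,-1])

```text
time: 30.85
tcp_pos: [0.5888, 0.0426, 0.177]
ee_rot: [[-0.994, -0.107, -0.002], [-0.107, 0.994, -0.001], [0.002, -0.001, -1.0]]
force: [0.3, -0.1, 0.5]
width: 0.0133
grip_force: 0.0
```

Request:
jog_arm(slide=[[-5.7,0,0],[-5.7,0,0],[-5.7,0,0],[-5.7,0,0],[-5.7,0,0]], twist=[[0,0,0],[0,0,0],[0,0,0],[0,0,0],[0,0,0]], gripper=[-1,-1,-1,-1,-1])

```text
time: 31.35
tcp_pos: [0.6433, 0.0487, 0.1811]
ee_rot: [[-0.994, -0.107, 0.004], [-0.107, 0.994, -0.001], [-0.004, -0.001, -1.0]]
force: [-0.6, 0.5, 0.3]
width: 0.0004
grip_force: 0.0
```

Run:
```python
from h import *
s=st();D=rot(6.12,0,1);print(wc(s['tcp_pos']))
plan([(cw(.087,-.080,.045),D),(cw(.087,-.0288,.045),D)])
```

```text
t 31.35 tcp [0.6433 0.0487 0.1811] F [-0.6  0.5  0.3] w 0.0004 grip 0.0 j [ 0.02  0.21  1.21 -0.    1.72 -1.65]
[ 0.08710614 -0.0800064   0.17309193]
slide [0.06, 0.02, 12.81] twist [-0.1, 0.2, 0.0] rows>= 2.6
slide [-0.0, 5.12, 0.0] twist [0.0, 0.0, 0.0] rows>= 1.0
```

Request:
jog_arm(slide=[[0,0,4],[0,0,8],[0,0,12.8],[0,0,12.8],[0,0,12.8]], twist=[[0,0,0],[0,0,0],[0,0,0],[0,0,0],[0,0,0]], gripper=[-1,-1,-1,-1,-1])

```text
time: 31.85
tcp_pos: [0.6433, 0.0486, 0.0521]
ee_rot: [[-0.994, -0.107, 0.0], [-0.107, 0.994, -0.001], [0.0, -0.001, -1.0]]
force: [0.7, 0.4, 0.6]
width: 0.0003
grip_force: 0.0
```

Request:
jog_arm(slide=[[0,1.5,0],[0,2.5,0],[0,3.5,0],[0,4.2,0],[0,4.7,0],[0,5.0,0],[0,5.1,0],[0,5.1,0]], twist=[[0,0,0],[0,0,0],[0,0,0],[0,0,0],[0,0,0],[0,0,0],[0,0,0],[0,0,0]], gripper=[-1,-1,-1,-1,-1,-1,-1,-1])

```text
time: 32.65
tcp_pos: [0.6387, 0.0985, 0.0512]
ee_rot: [[-0.994, -0.106, 0.001], [-0.106, 0.994, -0.003], [-0.0, -0.003, -1.0]]
force: [0.0, -4.7, 3.0]
width: 0.0007
grip_force: 2.5
```

Request:
jog_arm(slide=[[0,0.2,0],[0,0.2,0],[0,0.2,0]], twist=[[0,0,0],[0,0,0],[0,0,0]], gripper=[-1,-1,-1])

```text
time: 32.95
tcp_pos: [0.6388, 0.0987, 0.0514]
ee_rot: [[-0.994, -0.105, 0.001], [-0.105, 0.994, -0.005], [-0.001, -0.005, -1.0]]
force: [1.1, -9.9, 3.8]
width: 0.0006
grip_force: 5.3
```

Run:
```python
from h import *
s=st();print(wc(s['tcp_pos']))
```

```text
t 32.95 tcp [0.6388 0.0987 0.0514] F [ 1.1 -9.9  3.8] w 0.0006 grip 5.3 j [ 0.1   0.26  1.38 -0.01  1.5  -1.57]
[ 0.08793101 -0.02984919  0.0434084 ]
```

Run:
```python
from h import *
s=manip.sense();p0=s['tcp_pos'];R=s['ee_rot']
Q=rot(1.9,0,1);p=np.array([.646,-.301,.0235])
a=p0+[0,-.01,0]
n=np.array([.635,-.13,.0235])
plan([(a,R),(a+[0,0,.14],R),(p+[0,0,.11],Q),(p+[0,0,.02],Q),(p,Q),(p+[0,0,.03],Q),(n+[0,0,.03],Q),(n,Q)])
```

```text
slide [0.11, -0.99, 0.0] twist [0.0, 0.0, 0.0] rows>= 0.2
slide [-0.01, -0.07, -14.0] twist [0.0, 0.0, 0.0] rows>= 2.8
slide [3.38, -38.8, 5.98] twist [-0.3, 0.1, 4.1] rows>= 7.9
slide [0.0, 0.0, 9.0] twist [0.0, 0.0, 0.0] rows>= 1.8
slide [0.0, 0.0, 2.0] twist [0.0, 0.0, 0.0] rows>= 0.4
slide [0.0, 0.0, -3.0] twist [0.0, 0.0, 0.0] rows>= 0.6
slide [0.53, 17.13, 0.0] twist [0.0, 0.0, 0.0] rows>= 3.4
slide [0.0, 0.0, 3.0] twist [0.0, 0.0, 0.0] rows>= 0.6
```

Request:
jog_arm(slide=[[0,-1,0],[0,-1,0],[0,-1,-5],[0,-1,-10],[0,-1,-14],[0,-1,-14]], twist=[[0,0,0],[0,0,0],[0,0,0],[0,0,0],[0,0,0],[0,0,0]], gripper=[-1,-1,-1,-1,-1,-1])

```text
time: 33.55
tcp_pos: [0.6413, 0.0925, 0.1992]
ee_rot: [[-0.994, -0.108, 0.012], [-0.108, 0.994, 0.001], [-0.012, -0.0, -1.0]]
force: [0.0, 0.1, -0.3]
width: 0.0005
grip_force: 0.0
```

Request:
jog_arm(slide=[[3.4,-38.8,5.9],[3.4,-38.8,5.9],[3.4,-38.8,5.9],[3.4,-38.8,5.9],[3.4,-38.8,5.9],[3.4,-38.8,5.9],[3.4,-38.8,5.9],[3.4,-38.8,5.9]], twist=[[-0.3,0,4.1],[-0.3,0,4.1],[-0.3,0,4.1],[-0.3,0,4.1],[-0.3,0,4.1],[-0.3,0,4.1],[-0.3,0,4.1],[-0.3,0,4.1]], gripper=[0.73,0.73,0.73,0.73,0.73,0.73,0.73,0.73])

```text
time: 34.35
tcp_pos: [0.6464, -0.2996, 0.1301]
ee_rot: [[-0.999, -0.036, -0.002], [-0.036, 0.999, 0.006], [0.002, 0.006, -1.0]]
force: [-0.1, 0.8, -1.1]
width: 0.0608
grip_force: 0.0
```

Request:
jog_arm(slide=[[0,0,0],[0,0,0],[0,0,0]], twist=[[0,0,0],[0,0,0],[0,0,0]], gripper=[0.73,0.73,0.73])

```text
time: 34.65
tcp_pos: [0.6472, -0.2963, 0.1317]
ee_rot: [[-0.999, -0.037, -0.001], [-0.037, 0.999, 0.005], [0.001, 0.005, -1.0]]
force: [0.4, 0.3, 0.5]
width: 0.0757
grip_force: 0.0
```

Run:
```python
from h import *
s=st();c,im=shot('wrist','w11');print(cass(c,im))
Q=rot(1.9,0,1);p=np.array([.646,-.301,.0235]);plan([(p+[0,0,.02],Q),(p,Q)])
```

```text
t 34.65 tcp [ 0.6472 -0.2963  0.1317] F [0.4 0.3 0.5] w 0.0757 grip 0.0 j [-0.48  0.4   1.06  0.    1.68 -2.09]
[(0.6464, -0.3035, 85, 65, 2.0)]
slide [0.16, -0.53, 8.88] twist [0.3, -0.0, 0.3] rows>= 1.8
slide [0.0, 0.0, 2.0] twist [0.0, 0.0, 0.0] rows>= 0.4
```

View pics/w11.png

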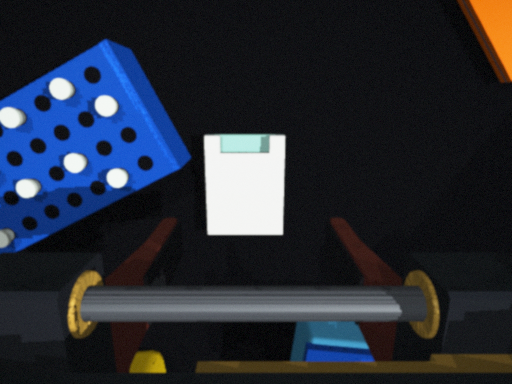

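The wrist view shows cassette B at (245,185) with the rack corner close by at (188,158), so I grip nearer the plain end.

Request:
jog_arm(slide=[[-1.2,-0.6,4],[-1.2,-0.6,8.7],[-1.2,-0.6,8.7],[-1.2,-0.6,8.7],[-1.2,-0.6,10.7],[-1.2,-0.6,10.7],[-1.2,-0.6,10.7]], twist=[[0,0,0],[0,0,0],[0,0,0],[0,0,0],[0,0,0],[0,0,0],[0,0,0]], gripper=[0.73,0.73,0.73,0.73,0.73,0.73,0.73])

```text
time: 35.4
tcp_pos: [0.6601, -0.303, 0.0283]
ee_rot: [[-0.999, -0.036, 0.002], [-0.036, 0.999, 0.003], [-0.003, 0.003, -1.0]]
force: [-0.7, 0.1, 0.7]
width: 0.0758
grip_force: 0.0
```

Request:
jog_arm(slide=[[0,0,0],[0,0,0],[0,0,0],[0,0,0],[0,0,-3],[0,0,-3],[0,0,-3]], twist=[[0,0,0],[0,0,0],[0,0,0],[0,0,0],[0,0,0],[0,0,0],[0,0,0]], gripper=[-1,-1,-1,-1,-1,-1,-1])

```text
time: 36.1
tcp_pos: [0.6596, -0.3034, 0.0557]
ee_rot: [[-0.999, -0.036, 0.001], [-0.036, 0.999, 0.003], [-0.001, 0.003, -1.0]]
force: [0.8, 0.4, -1.8]
width: 0.0629
grip_force: 40.0
```

Request:
jog_arm(slide=[[0.5,17.2,0],[0.5,17.2,0],[0.5,17.2,0],[0.5,17.2,0],[0.5,17.2,0],[0.5,17.2,0],[0.5,17.2,0]], twist=[[0,0,0],[0,0,0],[0,0,0],[0,0,0],[0,0,0],[0,0,0],[0,0,0]], gripper=[-1,-1,-1,-1,-1,-1,-1])

```text
time: 36.8
tcp_pos: [0.6476, -0.1325, 0.0549]
ee_rot: [[-0.999, -0.035, -0.002], [-0.035, 0.999, 0.004], [0.001, 0.004, -1.0]]
force: [-0.9, 0.5, -1.5]
width: 0.063
grip_force: 40.0
```

Request:
jog_arm(slide=[[0,0,1.5],[0,0,2.8],[0,0,2.8],[0,0,2.8]], twist=[[0,0,0],[0,0,0],[0,0,0],[0,0,0]], gripper=[-1,-1,-1,-1])

```text
time: 37.2
tcp_pos: [0.6472, -0.1316, 0.0264]
ee_rot: [[-0.999, -0.035, -0.003], [-0.035, 0.999, 0.005], [0.003, 0.005, -1.0]]
force: [0.3, 0.6, -1.5]
width: 0.0636
grip_force: 40.0
```

Lower, release, rise.

Request:
jog_arm(slide=[[0,0,0.3],[0,0,0.3],[0,0,0.3],[0,0,0.3],[0,0,0.3],[0,0,-4],[0,0,-8],[0,0,-8]], twist=[[0,0,0],[0,0,0],[0,0,0],[0,0,0],[0,0,0],[0,0,0],[0,0,0],[0,0,0]], gripper=[-1,-1,1,1,1,1,1,1])

```text
time: 38.0
tcp_pos: [0.6511, -0.1324, 0.1165]
ee_rot: [[-0.999, -0.036, 0.012], [-0.036, 0.999, 0.001], [-0.012, 0.001, -1.0]]
force: [0.6, -0.5, 1.0]
width: 0.0881
grip_force: 0.0
```

Request:
jog_arm(slide=[[0,0,0],[0,0,0]], twist=[[0,0,0],[0,0,0]], gripper=[1,1])

```text
time: 38.2
tcp_pos: [0.6474, -0.1314, 0.1065]
ee_rot: [[-0.999, -0.036, -0.002], [-0.036, 0.999, 0.005], [0.002, 0.005, -1.0]]
force: [0.2, 0.6, -0.3]
width: 0.0879
grip_force: 0.0
```

Run:
```python
from h import *
s=st();c,im=shot('wrist','w12');r=cass(c,im);print(r)
p,Q=pick(.634,-.132,2.0,flip=1)
plan([(p+[0,0,.06],Q),(p+[0,0,.02],Q),(p,Q)])
```

```text
t 38.2 tcp [ 0.6474 -0.1314  0.1065] F [ 0.2  0.6 -0.3] w 0.0879 grip 0.0 j [-0.25  0.27  1.27  0.    1.61 -1.86]
[(0.635, -0.1323, 85, 65, 1.5)]
slide [3.61, -0.02, 2.25] twist [0.3, -35.2, -0.0] rows>= 4.1
slide [2.29, 0.0, 3.28] twist [0.0, 0.0, 0.0] rows>= 0.8
slide [1.15, 0.0, 1.64] twist [0.0, 0.0, 0.0] rows>= 0.4
```

Request:
jog_arm(slide=[[3.6,0,2.3],[3.6,0,2.3],[3.6,0,2.3],[3.6,0,2.3],[3.6,0,2.3],[3.6,0,2.3],[3.6,0,2.3],[3.6,0,2.3]], twist=[[0.3,-35,0],[0.3,-35,0],[0.3,-35,0],[0.3,-35,0],[0.3,-35,0],[0.3,-35,0],[0.3,-35,0],[0.3,-35,0]], gripper=[1,1,1,1,1,1,1,1])

```text
time: 39.05
tcp_pos: [0.6128, -0.1329, 0.0856]
ee_rot: [[-0.819, -0.035, 0.573], [-0.029, 0.999, 0.019], [-0.573, -0.001, -0.819]]
force: [-0.2, 0.4, -0.4]
width: 0.0882
grip_force: 0.0
```

Request:
jog_arm(slide=[[2.3,0,3.2],[2.3,0,3.2],[2.3,0,3.2],[2.3,0,3.2]], twist=[[0,0,0],[0,0,0],[0,0,0],[0,0,0]], gripper=[1,1,1,1])

```text
time: 39.45
tcp_pos: [0.6127, -0.1331, 0.0475]
ee_rot: [[-0.818, -0.035, 0.575], [-0.029, 0.999, 0.019], [-0.575, -0.002, -0.818]]
force: [-0.3, -0.5, 0.6]
width: 0.0874
grip_force: 0.0
```

Run:
```python
from h import *
s=st()
p,Q=pick(.6345,-.132,1.8);plan([(p,Q)])
```

```text
t 39.45 tcp [ 0.6127 -0.1331  0.0475] F [-0.3 -0.5  0.6] w 0.0874 grip 0.0 j [-0.39 -0.23  2.    0.33  0.84 -2.15]
slide [1.47, 0.04, 1.9] twist [0.0, 0.1, 0.2] rows>= 0.5
```

Request:
jog_arm(slide=[[0.7,0,1],[1.4,0,1.9],[1.4,0,1.9],[1.4,0,1.9]], twist=[[0,0,0],[0,0,0],[0,0,0],[0,0,0]], gripper=[1,1,1,1])

```text
time: 39.85
tcp_pos: [0.6111, -0.133, 0.0219]
ee_rot: [[-0.819, -0.034, 0.573], [-0.028, 0.999, 0.019], [-0.574, -0.001, -0.819]]
force: [1.2, -0.1, 0.9]
width: 0.0878
grip_force: 0.6
```

Request:
jog_arm(slide=[[0,0,0],[0,0,0],[0,0,0],[0,0,0],[0,0,0]], twist=[[0,0,0],[0,0,0],[0,0,0],[0,0,0],[0,0,0]], gripper=[-1,-1,-1,-1,-1])

```text
time: 40.35
tcp_pos: [0.6108, -0.1328, 0.0218]
ee_rot: [[-0.819, -0.034, 0.573], [-0.029, 0.999, 0.019], [-0.573, -0.001, -0.819]]
force: [0.0, 0.8, 1.3]
width: 0.0634
grip_force: 40.6
```

Request:
jog_arm(slide=[[-2,0,-4],[-5,0,-10],[-7.7,0,-15.3],[-7.7,0,-15.3],[-7.7,0,-15.3]], twist=[[0,0,0],[0,0,0],[0,0,0],[0,0,0],[0,0,0]], gripper=[-1,-1,-1,-1,-1])

```text
time: 40.85
tcp_pos: [0.5875, -0.1344, 0.1976]
ee_rot: [[-0.814, -0.034, 0.579], [-0.031, 0.999, 0.016], [-0.58, -0.005, -0.815]]
force: [0.9, -0.8, -0.5]
width: 0.0636
grip_force: 40.0
```

Request:
jog_arm(slide=[[0,0,0],[0,0,0],[0,0,0],[0,0,0],[0,0,0],[0,0,0]], twist=[[0,0,45],[0,0,45],[0,0,45],[0,0,45],[0,0,45],[0,0,45]], gripper=[-1,-1,-1,-1,-1,-1])

```text
time: 41.45
tcp_pos: [0.5853, -0.1333, 0.1872]
ee_rot: [[-0.603, 0.56, 0.569], [0.691, 0.723, 0.021], [-0.4, 0.405, -0.822]]
force: [-0.6, -0.2, -2.8]
width: 0.0635
grip_force: 40.0
```

Request:
jog_arm(slide=[[0,0,0],[0,0,0],[0,0,0],[0,0,0],[0,0,0],[0,0,0]], twist=[[0,0,45],[0,0,45],[0,0,45],[0,0,45],[0,0,45],[0,0,45]], gripper=[-1,-1,-1,-1,-1,-1])

```text
time: 42.05
tcp_pos: [0.5853, -0.1332, 0.1871]
ee_rot: [[-0.031, 0.822, 0.568], [1.0, 0.023, 0.021], [0.004, 0.569, -0.822]]
force: [0.1, -0.2, -2.2]
width: 0.0636
grip_force: 40.0
```

Request:
jog_arm(slide=[[0,0,0],[0,0,0],[0,0,0],[0,0,0],[0,0,0],[0,0,0]], twist=[[0,0,45],[0,0,45],[0,0,45],[0,0,45],[0,0,45],[0,0,45]], gripper=[-1,-1,-1,-1,-1,-1])

```text
time: 42.65
tcp_pos: [0.5854, -0.1332, 0.1872]
ee_rot: [[0.56, 0.603, 0.569], [0.723, -0.69, 0.021], [0.405, 0.399, -0.822]]
force: [0.8, -0.3, -1.8]
width: 0.0637
grip_force: 40.0
```

Run:
```python
from h import *
s=st()
c,im=shot('wrist','w13')
q,Q=place(-.186,gap=.008,flip=-1,dz=.023)
plan([(q+[-.04,-.03,.16],Q),(q+[0,0,.04],Q)])
```

```text
t 42.65 tcp [ 0.5854 -0.1332  0.1872] F [ 0.8 -0.3 -1.8] w 0.0637 grip 40.0 j [-0.42 -0.4   1.87  0.28  1.13  0.29]
slide [13.22, -8.6, -3.6] twist [-5.2, 20.3, 41.3] rows>= 5.4
slide [-7.37, -2.56, 10.4] twist [0.0, 0.0, 0.0] rows>= 2.6
```

Request:
jog_arm(slide=[[13.2,-8.6,-3.6],[13.2,-8.6,-3.6],[13.2,-8.6,-3.6],[13.2,-8.6,-3.6],[13.2,-8.6,-3.6],[13.2,-8.6,-3.6],[13.2,-8.6,-3.6],[13.2,-8.6,-3.6]], twist=[[-5.2,20.3,41.3],[-5.2,20.3,41.3],[-5.2,20.3,41.3],[-5.2,20.3,41.3],[-5.2,20.3,41.3],[-5.2,20.3,41.3],[-5.2,20.3,41.3],[-5.2,20.3,41.3]], gripper=[-1,-1,-1,-1,-1,-1,-1,-1])

```text
time: 43.5
tcp_pos: [0.5867, 0.0207, 0.2373]
ee_rot: [[0.568, 0.111, 0.815], [0.069, -0.994, 0.087], [0.82, 0.006, -0.572]]
force: [0.3, 0.3, -1.5]
width: 0.0635
grip_force: 40.0
```

Run:
```python
from h import *
s=st();print(wc(s['tcp_pos']))
q,Q=place(-.186,gap=.008,flip=-1,dz=.022)
plan([(q+[0,0,.04],Q)])
c,im=shot('wrist','w14')
```

```text
t 43.5 tcp [0.5867 0.0207 0.2373] F [ 0.3  0.3 -1.5] w 0.0635 grip 40.0 j [-0.13 -0.74  2.15  0.27  0.8   1.23]
[ 0.02778104 -0.10181216  0.22931442]
slide [-7.4, -2.64, 10.57] twist [0.0, -0.1, 0.4] rows>= 2.6
```

View pics/w14.png

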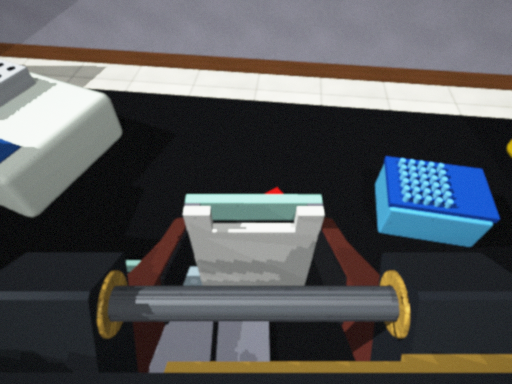

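The third cassette is held squarely too, with its glass edge along row 195. I place it.

Request:
jog_arm(slide=[[-4,-1.3,5],[-7.4,-2.6,10.5],[-7.4,-2.6,10.5],[-7.4,-2.6,10.5],[-7.4,-2.6,10.5],[-7.4,-2.6,10.5]], twist=[[0,0,0.4],[0,0,0.4],[0,0,0.4],[0,0,0.4],[0,0,0.4],[0,0,0.4]], gripper=[-1,-1,-1,-1,-1,-1])

```text
time: 44.15
tcp_pos: [0.6293, 0.0503, 0.1221]
ee_rot: [[0.563, 0.105, 0.82], [0.059, -0.994, 0.086], [0.824, 0.0, -0.566]]
force: [1.0, -0.5, -0.6]
width: 0.0633
grip_force: 40.0
```

Request:
jog_arm(slide=[[-1.3,0,0.8],[-2.6,0,1.6],[-3.3,0,2.2],[-3.3,0,2.2],[-3.3,0,2.2]], twist=[[0,0,0],[0,0,0],[0,0,0],[0,0,0],[0,0,0]], gripper=[-1,-1,-1,-1,-1])

```text
time: 44.65
tcp_pos: [0.6281, 0.0505, 0.0809]
ee_rot: [[0.565, 0.105, 0.819], [0.059, -0.994, 0.087], [0.823, -0.001, -0.568]]
force: [0.9, 0.5, -1.1]
width: 0.0636
grip_force: 40.0
```

Run:
```python
from h import *
s=st();print(wc(s['tcp_pos']),s['ee_rot'].round(3))
```

```text
t 44.65 tcp [0.6281 0.0505 0.0809] F [ 0.9  0.5 -1.1] w 0.0636 grip 40.0 j [-0.03 -0.46  2.26  0.3   0.39  1.21]
[ 0.07213721 -0.07665362  0.07291436] [[ 0.565  0.105  0.819]
 [ 0.059 -0.994  0.087]
 [ 0.823 -0.001 -0.568]]
```

Request:
jog_arm(slide=[[-0.25,0,0.15],[-0.5,0,0.35],[-0.62,0,0.43],[-0.62,0,0.43]], twist=[[0,0,0],[0,0,0],[0,0,0],[0,0,0]], gripper=[-1,-1,-1,-1])

```text
time: 45.05
tcp_pos: [0.6285, 0.0508, 0.0738]
ee_rot: [[0.563, 0.105, 0.82], [0.059, -0.994, 0.087], [0.824, -0.0, -0.566]]
force: [-1.7, 0.7, 3.7]
width: 0.0633
grip_force: 40.0
```

Request:
jog_arm(slide=[[0.2,0,0.3],[0.4,0,0.55],[0.5,0,0.72],[0.5,0,0.72]], twist=[[0,0,0],[0,0,0],[0,0,0],[0,0,0]], gripper=[-1,-1,-1,-1])

```text
time: 45.45
tcp_pos: [0.6369, 0.0515, 0.0737]
ee_rot: [[0.564, 0.105, 0.819], [0.06, -0.994, 0.087], [0.823, -0.0, -0.567]]
force: [-16.2, -1.7, 12.1]
width: 0.0635
grip_force: 40.0
```

Request:
jog_arm(slide=[[0,0,0],[0,0,0],[0,0,0],[0,0,0]], twist=[[0,0,0],[0,0,0],[0,0,0],[0,0,0]], gripper=[0.68,0.68,0.68,0.68])

```text
time: 45.85
tcp_pos: [0.6359, 0.0517, 0.0709]
ee_rot: [[0.567, 0.105, 0.817], [0.059, -0.994, 0.087], [0.821, -0.001, -0.57]]
force: [0.0, 0.2, 0.2]
width: 0.0738
grip_force: 0.0
```

Request:
jog_arm(slide=[[0,0,-2],[0,0,-5],[0,0,-9],[0,0,-12],[0,0,-12],[0,0,-12]], twist=[[0,0,0],[0,0,0],[0,0,0],[0,0,0],[0,0,0],[0,0,0]], gripper=[0.68,0.68,0.68,0.68,0.68,0.68])

```text
time: 46.45
tcp_pos: [0.5517, 0.0418, 0.1382]
ee_rot: [[0.57, 0.106, 0.815], [0.06, -0.994, 0.087], [0.819, -0.001, -0.573]]
force: [0.5, -0.5, -0.3]
width: 0.0736
grip_force: 0.0
```

Run:
```python
from h import *
s=st();D=rot(6.12,0,-1)
plan([(cw(.03,-.145,.17),D),(cw(.087,-.145,.17),D),(cw(.087,-.145,.045),D),(cw(.087,-.0948,.045),D)])
```

```text
t 46.45 tcp [0.5517 0.0418 0.1382] F [ 0.5 -0.5 -0.3] w 0.0736 grip 0.0 j [-0.07 -0.86  2.39  0.24  0.67  1.28]
slide [5.26, 6.78, 0.57] twist [-0.0, -55.0, -0.1] rows>= 6.4
slide [5.7, 0.0, 0.0] twist [0.0, 0.0, 0.0] rows>= 1.1
slide [0.0, 0.0, 12.5] twist [0.0, 0.0, 0.0] rows>= 2.5
slide [-0.0, -5.02, 0.0] twist [0.0, 0.0, 0.0] rows>= 1.0
```

Request:
jog_arm(slide=[[5.3,6.8,0.6],[5.3,6.8,0.6],[5.3,6.8,0.6],[5.3,6.8,0.6],[5.3,6.8,0.6],[5.3,6.8,0.6],[5.3,6.8,0.6],[5.3,6.8,0.6]], twist=[[0,-55,0],[0,-55,0],[0,-55,0],[0,-55,0],[0,-55,0],[0,-55,0],[0,-55,0],[0,-55,0]], gripper=[-1,-1,-1,-1,-1,-1,-1,-1])

```text
time: 47.25
tcp_pos: [0.5955, -0.0215, 0.1757]
ee_rot: [[0.994, 0.107, -0.004], [0.107, -0.994, 0.002], [-0.004, -0.002, -1.0]]
force: [-0.5, -0.5, -0.7]
width: 0.0131
grip_force: 0.0
```

Request:
jog_arm(slide=[[5.7,0,0],[5.7,0,0],[5.7,0,0],[5.7,0,0],[5.7,0,0]], twist=[[0,0,0],[0,0,0],[0,0,0],[0,0,0],[0,0,0]], gripper=[-1,-1,-1,-1,-1])

```text
time: 47.75
tcp_pos: [0.65, -0.0162, 0.1802]
ee_rot: [[0.994, 0.106, 0.003], [0.106, -0.994, 0.001], [0.003, -0.001, -1.0]]
force: [-0.3, 0.3, 0.1]
width: 0.0005
grip_force: 0.0
```

Run:
```python
from h import *
s=st();D=rot(6.12,0,-1);print(wc(s['tcp_pos']))
plan([(cw(.087,-.145,.045),D),(cw(.087,-.0948,.045),D)])
```

```text
t 47.75 tcp [ 0.65   -0.0162  0.1802] F [-0.3  0.3  0.1] w 0.0005 grip 0.0 j [-0.08  0.22  1.2   0.    1.72  1.39]
[ 0.08678447 -0.14530426  0.17216097]
slide [-0.01, -0.02, 12.72] twist [-0.0, -0.2, -0.1] rows>= 2.5
slide [-0.0, -5.02, 0.0] twist [0.0, 0.0, 0.0] rows>= 1.0
```

Request:
jog_arm(slide=[[0,0,4],[0,0,8],[0,0,12.7],[0,0,12.7],[0,0,12.7]], twist=[[0,0,0],[0,0,0],[0,0,0],[0,0,0],[0,0,0]], gripper=[-1,-1,-1,-1,-1])

```text
time: 48.25
tcp_pos: [0.6498, -0.016, 0.0523]
ee_rot: [[0.994, 0.106, -0.001], [0.106, -0.994, 0.001], [-0.001, -0.001, -1.0]]
force: [0.2, -0.1, 1.3]
width: 0.0005
grip_force: 0.0
```

Request:
jog_arm(slide=[[0,-1.5,0],[0,-2.5,0],[0,-3.5,0],[0,-4.2,0],[0,-4.7,0],[0,-5.0,0],[0,-5.1,0],[0,-5.1,0]], twist=[[0,0,0],[0,0,0],[0,0,0],[0,0,0],[0,0,0],[0,0,0],[0,0,0],[0,0,0]], gripper=[-1,-1,-1,-1,-1,-1,-1,-1])

```text
time: 49.05
tcp_pos: [0.6447, 0.0331, 0.0503]
ee_rot: [[0.995, 0.105, -0.002], [0.105, -0.995, -0.002], [-0.002, 0.001, -1.0]]
force: [1.1, -6.8, -0.9]
width: 0.0004
grip_force: 3.4
```

Request:
jog_arm(slide=[[0,-0.2,0],[0,-0.2,0],[0,-0.2,0]], twist=[[0,0,0],[0,0,0],[0,0,0]], gripper=[-1,-1,-1])

```text
time: 49.35
tcp_pos: [0.6448, 0.0335, 0.0506]
ee_rot: [[0.995, 0.103, -0.001], [0.103, -0.995, -0.004], [-0.002, 0.003, -1.0]]
force: [1.0, -11.4, -0.2]
width: 0.0004
grip_force: 5.8
```

Run:
```python
from h import *
s=st();print(wc(s['tcp_pos']))
```

```text
t 49.35 tcp [0.6448 0.0335 0.0506] F [  1.  -11.4  -0.2] w 0.0004 grip 5.8 j [ 0.    0.26  1.38 -0.    1.5   1.47]
[ 0.08695084 -0.09529754  0.04259442]
```

Request:
jog_arm(slide=[[0,-0.4,0],[0,-0.4,0],[0,-0.4,0]], twist=[[0,0,0],[0,0,0],[0,0,0]], gripper=[-1,-1,-1])

```text
time: 49.65
tcp_pos: [0.6453, 0.034, 0.0517]
ee_rot: [[0.995, 0.101, 0.001], [0.101, -0.995, -0.009], [0.0, 0.009, -1.0]]
force: [2.2, -22.2, 3.4]
width: 0.0004
grip_force: 11.4
```

Run:
```python
from h import *
s=st();w=wc(s['tcp_pos']);print(w)
D=rot(6.12,0,-1);a=s['tcp_pos'];R=s['ee_rot']
b=cw(.087,-.105,.043)
# behind clamp plate: plate back at caster x ~ -.032; push beside the knob at y=.013-.045
yk=.013-.045
plan([(b,D),(b+[0,0,.12],D),(cw(-.065,yk,.16),D),(cw(-.065,yk,.050),D),(cw(-.045,yk,.050),D)])
```

```text
t 49.65 tcp [0.6453 0.034  0.0517] F [  2.2 -22.2   3.4] w 0.0004 grip 11.4 j [ 0.    0.26  1.38 -0.01  1.5   1.47]
[ 0.08750294 -0.09491552  0.04367234]
slide [-0.04, 1.01, 0.08] twist [0.5, -0.0, -0.3] rows>= 0.2
slide [0.0, 0.0, -12.0] twist [0.0, 0.0, 0.0] rows>= 2.4
slide [-15.2, -7.3, 0.3] twist [0.0, 0.0, 0.0] rows>= 3.4
slide [0.0, 0.0, 11.0] twist [0.0, 0.0, 0.0] rows>= 2.2
slide [2.0, -0.0, 0.0] twist [0.0, 0.0, 0.0] rows>= 0.4
```

Request:
jog_arm(slide=[[0,1,0],[0,1,0],[0,1,-5],[0,1,-10],[0,1,-12],[0,1,-12]], twist=[[0,0,0],[0,0,0],[0,0,0],[0,0,0],[0,0,0],[0,0,0]], gripper=[-1,-1,-1,-1,-1,-1])

```text
time: 50.25
tcp_pos: [0.6471, 0.0319, 0.1762]
ee_rot: [[0.994, 0.107, 0.007], [0.107, -0.994, 0.002], [0.007, -0.001, -1.0]]
force: [0.2, 0.7, 0.1]
width: 0.0001
grip_force: 0.0
```

Request:
jog_arm(slide=[[-15.2,-7.3,0],[-15.2,-7.3,0],[-15.2,-7.3,0],[-15.2,-7.3,0],[-15.2,-7.3,0],[-15.2,-7.3,0]], twist=[[0,0,0],[0,0,0],[0,0,0],[0,0,0],[0,0,0],[0,0,0]], gripper=[-1,-1,-1,-1,-1,-1])

```text
time: 50.85
tcp_pos: [0.4864, 0.0876, 0.17]
ee_rot: [[0.994, 0.107, -0.002], [0.107, -0.994, 0.001], [-0.002, -0.001, -1.0]]
force: [-0.4, 0.1, 0.0]
width: 0.0007
grip_force: 0.0
```

Run:
```python
from h import *
s=st();print(wc(s['tcp_pos']))
D=rot(6.12,0,-1);yk=-.032
plan([(cw(-.065,yk,.16),D),(cw(-.065,yk,.050),D)])
c,im=shot('wrist','w15')
```

```text
t 50.85 tcp [0.4864 0.0876 0.17  ] F [-0.4  0.1  0. ] w 0.0007 grip 0.0 j [ 0.11 -0.2   1.63  0.    1.71  1.57]
[-0.06478506 -0.02466869  0.16197387]
slide [-0.02, 0.73, 0.2] twist [-0.1, 0.1, 0.0] rows>= 0.2
slide [0.0, 0.0, 11.0] twist [0.0, 0.0, 0.0] rows>= 2.2
```

View pics/w15.png

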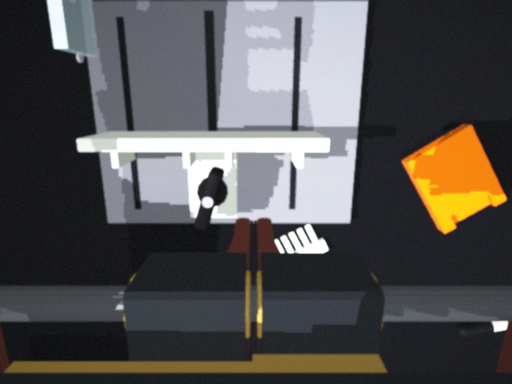

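The plate is seen at row 140, with ribs at columns 228 and 297 and the finger line between them. I push there, clear of the knob.

Request:
jog_arm(slide=[[0,0.8,3],[0,0.8,7],[0,0.8,11.2],[0,0.8,11.2],[0,0.8,11.2]], twist=[[0,0,0],[0,0,0],[0,0,0],[0,0,0],[0,0,0]], gripper=[-1,-1,-1,-1,-1])

```text
time: 51.4
tcp_pos: [0.4875, 0.079, 0.0588]
ee_rot: [[0.994, 0.105, -0.003], [0.105, -0.994, 0.001], [-0.003, -0.001, -1.0]]
force: [0.5, 0.3, 0.5]
width: 0.0006
grip_force: 0.0
```

Request:
jog_arm(slide=[[2,0,0],[4,0,0],[6,0,0],[8,0,0],[9.5,0,0],[11,0,0],[12,0,0],[12.5,0,0]], twist=[[0,0,0],[0,0,0],[0,0,0],[0,0,0],[0,0,0],[0,0,0],[0,0,0],[0,0,0]], gripper=[-1,-1,-1,-1,-1,-1,-1,-1])

```text
time: 52.2
tcp_pos: [0.6134, 0.0927, 0.0617]
ee_rot: [[0.994, 0.106, 0.002], [0.106, -0.994, 0.002], [0.002, -0.001, -1.0]]
force: [-4.1, -0.9, 2.8]
width: 0.0003
grip_force: 1.9
```

Request:
jog_arm(slide=[[0.3,0,0],[0.6,0,0],[0.6,0,0]], twist=[[0,0,0],[0,0,0],[0,0,0]], gripper=[-1,-1,-1])

```text
time: 52.5
tcp_pos: [0.6182, 0.0933, 0.0596]
ee_rot: [[0.994, 0.106, 0.001], [0.106, -0.994, 0.001], [0.001, -0.001, -1.0]]
force: [0.6, 0.1, 0.2]
width: 0.0004
grip_force: 0.0
```

Run:
```python
from h import *
s=st();print(wc(s['tcp_pos']))
```

```text
t 52.5 tcp [0.6182 0.0933 0.0596] F [0.6 0.1 0.2] w 0.0004 grip 0.0 j [0.09 0.2  1.44 0.   1.51 1.56]
[ 0.06688727 -0.03305227  0.05161094]
```

Request:
jog_arm(slide=[[0.2,0,0],[0.3,0,0],[0.3,0,0]], twist=[[0,0,0],[0,0,0],[0,0,0]], gripper=[-1,-1,-1])

```text
time: 52.8
tcp_pos: [0.6199, 0.0934, 0.0594]
ee_rot: [[0.994, 0.106, -0.002], [0.106, -0.994, 0.001], [-0.002, -0.001, -1.0]]
force: [-6.0, -1.2, 3.9]
width: 0.0006
grip_force: 3.0
```

Request:
jog_arm(slide=[[0.2,0,0],[0.2,0,0],[0.2,0,0]], twist=[[0,0,0],[0,0,0],[0,0,0]], gripper=[-1,-1,-1])

```text
time: 53.1
tcp_pos: [0.6199, 0.0934, 0.0594]
ee_rot: [[0.994, 0.106, -0.007], [0.106, -0.994, 0.0], [-0.007, -0.001, -1.0]]
force: [-15.1, -1.8, 9.4]
width: 0.0008
grip_force: 7.5
```

Request:
jog_arm(slide=[[0.2,0,0],[0.2,0,0],[0.2,0,0]], twist=[[0,0,0],[0,0,0],[0,0,0]], gripper=[-1,-1,-1])

```text
time: 53.4
tcp_pos: [0.62, 0.0934, 0.0595]
ee_rot: [[0.994, 0.106, -0.012], [0.106, -0.994, -0.0], [-0.012, -0.001, -1.0]]
force: [-24.9, -3.4, 13.5]
width: 0.0006
grip_force: 12.0
```

Request:
jog_arm(slide=[[-1,0,0],[-3,0,0],[-4,0,-4],[-4,0,-9],[-4,0,-14],[-4,0,-14]], twist=[[0,0,0],[0,0,0],[0,0,0],[0,0,0],[0,0,0],[0,0,0]], gripper=[-1,-1,-1,-1,-1,-1])

```text
time: 54.0
tcp_pos: [0.5878, 0.0899, 0.2089]
ee_rot: [[0.994, 0.106, 0.015], [0.106, -0.994, 0.003], [0.015, -0.001, -1.0]]
force: [-0.0, -0.1, 1.0]
width: 0.0007
grip_force: 0.0
```

Request:
jog_arm(slide=[[-8,0,0],[-8,0,0],[-8,0,0],[-8,0,0],[-8,0,0],[-8,0,0]], twist=[[0,0,-45],[0,0,-45],[0,0,-45],[0,0,-45],[0,0,-45],[0,0,-45]], gripper=[-0.1,-0.1,-0.1,-0.1,-0.1,-0.1])

```text
time: 54.6
tcp_pos: [0.5055, 0.0811, 0.1987]
ee_rot: [[0.625, 0.781, 0.0], [0.781, -0.625, 0.001], [0.001, -0.001, -1.0]]
force: [-0.4, -0.7, -0.2]
width: 0.0394
grip_force: 0.0
```

Run:
```python
from h import *
s=st();print(wc(s['tcp_pos']))
c,im=shot('top','t16')
a=cv2.resize(im[145:275,105:265],None,fx=4.5,fy=4.5,interpolation=cv2.INTER_CUBIC);cv2.imwrite('pics/t16c.png',a[:,:,::-1])
```

```text
t 54.6 tcp [0.5055 0.0811 0.1987] F [-0.4 -0.7 -0.2] w 0.0394 grip 0.0 j [ 0.09 -0.15  1.54  0.    1.75  0.77]
[-0.04648394 -0.03310783  0.1906694 ]
```

View pics/t16c.png

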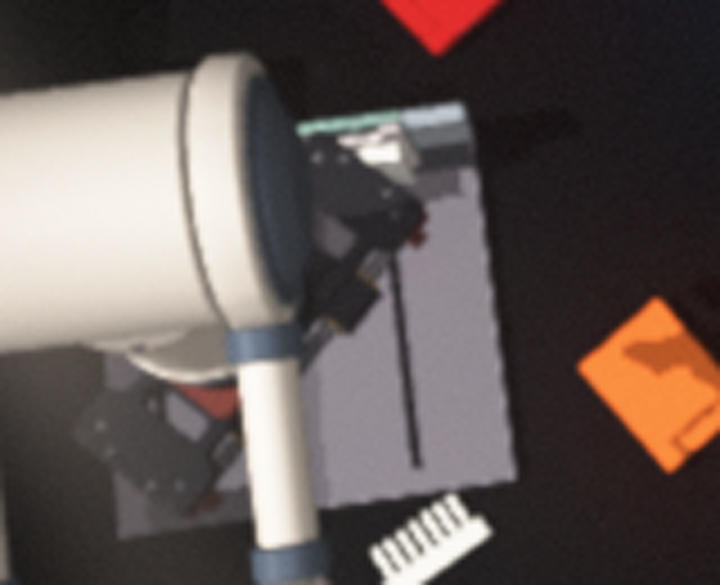

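View budget is used up, so from here I measure numerically. I spin to the flip +1 side, where the knob's turn stays in range, and locate the wing in the wrist image.

Run:
```python
from h import *
s=manip.sense();R=s['ee_rot']
Rm=R@Ro.from_euler('z',-65,degrees=True).as_matrix()
plan([(cw(.03,.0,.20),Rm),(cw(.10,.013,.20),rot(6.12,0,1))])
```

```text
slide [7.74, 3.09, -0.93] twist [-0.0, 0.0, -65.0] rows>= 7.6
slide [-1.19, 7.02, 0.0] twist [0.1, -0.0, -69.8] rows>= 8.1
```

Request:
jog_arm(slide=[[7.7,3.1,-0.9],[7.7,3.1,-0.9],[7.7,3.1,-0.9],[7.7,3.1,-0.9],[7.7,3.1,-0.9],[7.7,3.1,-0.9],[7.7,3.1,-0.9],[7.7,3.1,-0.9]], twist=[[0,0,-65],[0,0,-65],[0,0,-65],[0,0,-65],[0,0,-65],[0,0,-65],[0,0,-65],[0,0,-65]], gripper=[-0.1,-0.1,-0.1,-0.1,-0.1,-0.1,-0.1,-0.1])

```text
time: 55.45
tcp_pos: [0.5781, 0.1216, 0.2075]
ee_rot: [[-0.443, 0.896, -0.0], [0.896, 0.443, 0.001], [0.001, 0.0, -1.0]]
force: [-0.0, 0.1, 0.3]
width: 0.0396
grip_force: 0.0
```

Request:
jog_arm(slide=[[-1.2,7,0],[-1.2,7,0],[-1.2,7,0],[-1.2,7,0],[-1.2,7,0],[-1.2,7,0],[-1.2,7,0],[-1.2,7,0]], twist=[[0,0,-68],[0,0,-68],[0,0,-68],[0,0,-68],[0,0,-68],[0,0,-68],[0,0,-68],[0,0,-68]], gripper=[-0.1,-0.1,-0.1,-0.1,-0.1,-0.1,-0.1,-0.1])

```text
time: 56.25
tcp_pos: [0.6463, 0.1416, 0.2074]
ee_rot: [[-0.997, -0.076, -0.001], [-0.076, 0.997, 0.001], [0.001, 0.001, -1.0]]
force: [-0.3, -0.7, 0.7]
width: 0.0397
grip_force: 0.0
```

Request:
jog_arm(slide=[[0,0,0],[0,0,0],[0,0,0]], twist=[[0,0,-1.8],[0,0,-1.8],[0,0,-1.8]], gripper=[-0.1,-0.1,-0.1])

```text
time: 56.55
tcp_pos: [0.6461, 0.1415, 0.2077]
ee_rot: [[-0.995, -0.101, -0.001], [-0.101, 0.995, 0.001], [0.001, 0.001, -1.0]]
force: [0.7, -0.4, 0.4]
width: 0.0392
grip_force: 0.0
```

Run:
```python
from h import *
s=st();print(wc(s['tcp_pos']))
c,im=shot('wrist','w17')
# resample plane z=knob top (48.5 above floor) on caster grid, 1 mm
zt=.008+.0485
def grid(z,xs,ys):
    out=np.zeros((len(xs),len(ys),3),np.uint8)
    for i,x in enumerate(xs):
        for j,y in enumerate(ys):
            w=cw(x,y);u,v=proj(c,[w[0],w[1],z])
            if 0<=u<511 and 0<=v<383: out[i,j]=im[int(round(v)),int(round(u))]
    return out
xs=np.arange(.005,.075,.001);ys=np.arange(-.03,.055,.001)
g=grid(zt,xs,ys);m=(g.max(2)<60).astype(np.uint8);m[g.sum(2)==0]=0
n,l,st_,ce=cv2.connectedComponentsWithStats(m)
for k in range(1,n):
    if st_[k,4]>150:
        pts=np.argwhere(l==k)[:,::-1].astype(np.float32)
        print('area',st_[k,4],'centre x,y',xs[0]+ce[k,1]*.001,ys[0]+ce[k,0]*.001,cv2.minAreaRect(pts))
for r in m[::2]: print(''.join('#' if q else '.' for q in r[::2]))
# plate top (60 above floor) brightness along x at two y
for y in(-.06,-.03,.05,.08):
    print(y,[(int(1000*x),int(grid(.068,[x],[y])[0,0].mean())) for x in np.arange(.066,.104,.002)])
```

```text
t 56.55 tcp [0.6461 0.1415 0.2077] F [ 0.7 -0.4  0.4] w 0.0392 grip 0.0 j [ 0.16  0.26  1.11  0.    1.78 -1.51]
[0.09974492 0.01195419 0.1997032 ]
area 572 centre x,y 0.034958041958041954 0.012318181818181825 ((42.0, 28.0), (56.0, 22.0), 90.0)
....................###....................
....................###....................
....................###....................
....................###....................
.......................##..................
......................#####................
......................#####................
......................#####................
......................#####................
......................####.................
.....................#####.................
...................######..................
..................########.................
.................#########.................
................####...####................
................###.....###................
................###......##................
................###......##................
................###.....###................
.................###
[... 851 characters left out ...]
55), (96, 255), (98, 251), (100, 103), (102, 180)]
-0.03 [(66, 138), (68, 135), (70, 137), (72, 185), (74, 209), (76, 213), (78, 215), (80, 242), (82, 255), (84, 255), (86, 255), (88, 255), (90, 254), (92, 207), (94, 209), (96, 253), (98, 255), (100, 255), (102, 253)]
0.05 [(66, 95), (68, 102), (70, 101), (72, 136), (74, 169), (76, 169), (78, 169), (80, 196), (82, 254), (84, 255), (86, 254), (88, 254), (90, 254), (92, 175), (94, 162), (96, 226), (98, 254), (100, 254), (102, 233)]
0.08 [(66, 172), (68, 179), (70, 180), (72, 183), (74, 164), (76, 168), (78, 168), (80, 171), (82, 196), (84, 205), (86, 204), (88, 203), (90, 191), (92, 165), (94, 195), (96, 198), (98, 147), (100, 67), (102, 152)]
```

The plate face sits at x≈0.091, right on the cassettes. The knob centre is at caster (0.0375, 0.0125) and the wing is about 15.5° clockwise.

Run:
```python
from h import *
K=rot(6.12-15.5,0,1);k=lambda z:cw(.0375,.0125,z)
plan([(k(.20),K),(k(.09),K),(k(.0425),K)])
```

```text
slide [6.22, 0.02, -0.01] twist [0.1, -0.1, 15.2] rows>= 1.8
slide [0.0, 0.0, 11.0] twist [0.0, 0.0, 0.0] rows>= 2.2
slide [0.0, 0.0, 4.75] twist [0.0, 0.0, 0.0] rows>= 1.0
```

Request:
jog_arm(slide=[[6.2,0,0],[6.2,0,0],[6.2,0,0],[6.2,0,0],[6.2,0,0]], twist=[[0,0,15.3],[0,0,15.3],[0,0,15.3],[0,0,15.3],[0,0,15.3]], gripper=[-0.1,-0.1,-0.1,-0.1,-0.1])

```text
time: 57.1
tcp_pos: [0.5853, 0.1352, 0.209]
ee_rot: [[-0.987, 0.162, 0.001], [0.162, 0.987, 0.002], [-0.001, 0.002, -1.0]]
force: [0.3, -0.1, 0.2]
width: 0.0392
grip_force: 0.0
```

Request:
jog_arm(slide=[[0,0,5],[0,0,10],[0,0,11],[0,0,11],[0,0,11]], twist=[[0,0,0],[0,0,0],[0,0,0],[0,0,0],[0,0,0]], gripper=[-0.1,-0.1,-0.1,-0.1,-0.1])

```text
time: 57.6
tcp_pos: [0.5857, 0.1355, 0.1011]
ee_rot: [[-0.987, 0.163, 0.003], [0.163, 0.987, 0.002], [-0.002, 0.002, -1.0]]
force: [0.0, 0.2, 0.9]
width: 0.0393
grip_force: 0.0
```

Run:
```python
from h import *
s=st();print(wc(s['tcp_pos']))
K=rot(6.12-15.5,0,1)
plan([(cw(.0375,.0125,.0425),K)])
```

```text
t 57.6 tcp [0.5857 0.1355 0.1011] F [0.  0.2 0.9] w 0.0393 grip 0.0 j [ 0.17  0.11  1.46  0.    1.57 -1.24]
[0.03906755 0.01242634 0.09306039]
slide [0.16, -0.05, 5.06] twist [0.1, 0.1, -0.0] rows>= 1.0
```

Request:
jog_arm(slide=[[0.1,0,2.5],[0.1,0,5],[0.1,0,5],[0.1,0,5]], twist=[[0,0,0],[0,0,0],[0,0,0],[0,0,0]], gripper=[-0.1,-0.1,-0.1,-0.1])

```text
time: 58.0
tcp_pos: [0.5845, 0.1357, 0.0509]
ee_rot: [[-0.987, 0.164, 0.002], [0.164, 0.987, 0.002], [-0.002, 0.002, -1.0]]
force: [0.2, 0.9, -0.5]
width: 0.0393
grip_force: 0.0
```

Request:
jog_arm(slide=[[0,0,0],[0,0,0],[0,0,0],[0,0,0]], twist=[[0,0,0],[0,0,0],[0,0,0],[0,0,0]], gripper=[-1,-1,-1,-1], squeeze=25)

```text
time: 58.4
tcp_pos: [0.5839, 0.1358, 0.0495]
ee_rot: [[-0.987, 0.164, 0.001], [0.164, 0.987, 0.002], [-0.001, 0.002, -1.0]]
force: [-0.4, 0.7, 3.1]
width: 0.0167
grip_force: 25.0
```

Request:
jog_arm(slide=[[0,0,0],[0,0,0],[0,0,0],[0,0,0],[0,0,0],[0,0,0],[0,0,0]], twist=[[0,0,7],[0,0,14],[0,0,21],[0,0,28],[0,0,35],[0,0,40],[0,0,40]], gripper=[-1,-1,-1,-1,-1,-1,-1])

```text
time: 59.1
tcp_pos: [0.5837, 0.1355, 0.0495]
ee_rot: [[-0.65, 0.76, 0.001], [0.76, 0.65, 0.001], [0.0, 0.001, -1.0]]
force: [-1.0, -1.0, 5.0]
width: 0.0166
grip_force: 25.0
```

Run:
```python
from h import *
s=st();print(wc(s['tcp_pos']),s['wrist_torque'])
```

```text
t 59.1 tcp [0.5837 0.1355 0.0495] F [-1. -1.  5.] w 0.0166 grip 25.0 j [ 0.17  0.14  1.52  0.    1.48 -0.54]
[0.03710203 0.01261154 0.04151   ] [-0.15011839  0.16305381  0.01790054]
```

Request:
jog_arm(slide=[[0,0,0],[0,0,0],[0,0,0],[0,0,0],[0,0,0]], twist=[[0,0,7],[0,0,14],[0,0,21],[0,0,28],[0,0,35]], gripper=[-1,-1,-1,-1,-1])

```text
time: 59.6
tcp_pos: [0.5835, 0.1354, 0.0495]
ee_rot: [[-0.095, 0.995, 0.0], [0.995, 0.095, 0.001], [0.001, 0.0, -1.0]]
force: [-1.6, -0.6, 6.2]
width: 0.0165
grip_force: 25.0
```

Run:
```python
from h import *
s=st();print(wc(s['tcp_pos']),s['wrist_torque'])
c,im=shot('scene','s18')
# scene view resampled on the knob-top plane in the caster frame
xs=np.arange(.0,.085,.002);ys=np.arange(-.04,.065,.002)
g=np.array([[im[tuple(np.round(proj(c,np.r_[cw(x,y)[:2],.0565])[::-1]).astype(int))].max() for y in ys] for x in xs])
for r in g: print(''.join('#' if q<60 else '+' if q<120 else '.' for q in r))
```

```text
t 59.6 tcp [0.5835 0.1354 0.0495] F [-1.6 -0.6  6.2] w 0.0165 grip 25.0 j [0.17 0.14 1.52 0.   1.48 0.08]
[0.03686238 0.01256656 0.04151447] [-0.25096272  0.43277379  0.06388653]
.....+++##########+++++###+++++++++++++++++++++++++++
.....+++++#######++++++###+++++++++++++++++++++++++++
.....+++++#######+++++###++++++++++++++++++++++++++++
....++++++########+++++#####+++++++++++++++++++++++++
..+++++##++#++#+++++##+++++++++++++++++++++++++++++++
.+++++++#++##++++++++#####+++++++++++++++++++++++++++
..+++##+++++###++#++######+++++++++++++++++++++++++++
.+++++##+++++#############+++++++++++++++++++++++++++
..+++++++++++#############+++++++++++++++++++++++++++
.+++##++++++++#############++++++++++++++++++++++++++
.++++#+++++++++############++++++++++++++++++++++++++
.+++##+++++.+++#############+++++++++++++++++++++++++
.+++##+++++..+++###########++++++++++++++++++++++++++
..++##+++++..++++###########+++++++++++++++++++++++++
..+++++++++.+++++##########++++++++++++++++++++++++++
..++++++++...+++++#########++++++++++++++++++++++++++
..++###+++..++++############+#+++++++++++++++++++++++
.++
[... 700 characters left out ...]
++++++++++++++++++++++##++++++++++++...+++++++++++++
+++++++++++++++++++++++++++++++++++++...+++++++++++++
+++++++++++++++++++++++++++++++++++++...+++++++++++++
+++++++++++++++++++++++++++++++++++++....++++++++++++
+++++++++++++++++++++++++++++++++++++...+++++++++++++
+++++++++#+#+++++++++++++++++++++++++...+++++++++++++
+++++++++#+#++++++++++++++++++++++++.....+.++.+++++.+
+++++++++++++++++++++++++#++++++++++.............+..+
.++++++++++++++++++++++++#++++++++++.................
.++++++++++++++++++++++++++++++++++++................
.++++#++++++++++++++++++++++++++++++++...............
.++###++++#++++#+++++++++++++#++++++++...............
.+####+++########++++##+++++###+##+++++..............
```

Request:
jog_arm(slide=[[0,0,0],[0,0,0],[0,0,0],[0,0,0],[0,0,0],[0,0,0]], twist=[[0,0,7],[0,0,14],[0,0,21],[0,0,28],[0,0,35],[0,0,40]], gripper=[-1,-1,-1,-1,-1,-1])

```text
time: 60.25
tcp_pos: [0.5832, 0.1355, 0.0495]
ee_rot: [[0.567, 0.824, -0.0], [0.824, -0.567, 0.001], [0.001, -0.001, -1.0]]
force: [-3.3, -1.1, 7.5]
width: 0.0167
grip_force: 25.0
```

Request:
jog_arm(slide=[[0,0,0],[0,0,0],[0,0,0],[0,0,0]], twist=[[0,0,5],[0,0,10],[0,0,15],[0,0,18]], gripper=[-1,-1,-1,-1])

```text
time: 60.65
tcp_pos: [0.5831, 0.1356, 0.0495]
ee_rot: [[0.793, 0.61, -0.001], [0.61, -0.793, 0.001], [0.0, -0.001, -1.0]]
force: [-4.1, -1.0, 7.6]
width: 0.0163
grip_force: 25.0
```

Run:
```python
from h import *
s=st();print(wc(s['tcp_pos']),s['wrist_torque'])
```

```text
t 60.65 tcp [0.5831 0.1356 0.0495] F [-4.1 -1.   7.6] w 0.0163 grip 25.0 j [0.17 0.14 1.53 0.   1.48 1.09]
[0.03647481 0.01273728 0.04147062] [-0.14667667  0.74855524  0.18265918]
```

Request:
jog_arm(slide=[[0,0,0],[0,0,0],[0,0,0]], twist=[[0,0,4],[0,0,6],[0,0,6]], gripper=[-1,-1,-1])

```text
time: 60.95
tcp_pos: [0.5835, 0.1358, 0.0495]
ee_rot: [[0.851, 0.526, 0.0], [0.526, -0.851, 0.002], [0.001, -0.001, -1.0]]
force: [-1.5, 1.3, 6.6]
width: 0.0166
grip_force: 25.0
```

Run:
```python
from h import *
s=st();print(wc(s['tcp_pos']),s['wrist_torque'],np.degrees(np.arctan2(s['ee_rot'][1,0],s['ee_rot'][0,0])))
```

```text
t 60.95 tcp [0.5835 0.1358 0.0495] F [-1.5  1.3  6.6] w 0.0166 grip 25.0 j [0.17 0.14 1.52 0.   1.48 1.19]
[0.03693394 0.01297424 0.04151519] [0.00818244 0.42555642 0.28731432] 31.704664516052002
```

Torque builds up at about 2.6 rad, which is the stop. Open, rise and back off to check the wing angle.

Request:
jog_arm(slide=[[0,0,0],[0,0,0],[0,0,0],[0,0,-5],[0,0,-10],[0,0,-15],[0,0,-15]], twist=[[0,0,0],[0,0,0],[0,0,0],[0,0,0],[0,0,0],[0,0,0],[0,0,0]], gripper=[-0.1,-0.1,-0.1,-0.1,-0.1,-0.1,-0.1])

```text
time: 61.65
tcp_pos: [0.586, 0.1358, 0.2077]
ee_rot: [[0.852, 0.524, 0.013], [0.524, -0.852, 0.004], [0.013, 0.004, -1.0]]
force: [0.4, 0.2, 1.5]
width: 0.0396
grip_force: 0.0
```

Request:
jog_arm(slide=[[-7,0,0],[-7,0,0],[-7,0,0],[-7,0,0],[-7,0,0]], twist=[[0,0,0],[0,0,0],[0,0,0],[0,0,0],[0,0,0]], gripper=[-0.1,-0.1,-0.1,-0.1,-0.1])

```text
time: 62.15
tcp_pos: [0.5244, 0.0991, 0.1981]
ee_rot: [[0.852, 0.524, -0.001], [0.524, -0.852, 0.001], [0.0, -0.002, -1.0]]
force: [0.2, 0.4, -0.3]
width: 0.0393
grip_force: 0.0
```

Run:
```python
from h import *
s=st();c,im=shot('wrist','w19')
def G(z,xs,ys):
    o=np.full((len(xs),len(ys)),255)
    for i,x in enumerate(xs):
        for j,y in enumerate(ys):
            u,v=proj(c,np.r_[cw(x,y)[:2],z])
            if 0<=u<511 and 0<=v<383:o[i,j]=im[int(round(v)),int(round(u))].max()
    return o
for r in G(.0565,np.arange(.003,.073,.002),np.arange(-.03,.055,.002)):print(''.join('#' if q<60 else '.' for q in r))
print('plate top z .068')
for y in(-.06,-.03,.05,.08):
    print(y,G(.068,np.arange(.074,.106,.002),[y])[:,0].tolist())
# row of cassettes: ear tops, z = .092, columns along y at x=.085..103
print('cassette tops')
for x in np.arange(.085,.107,.003):
    print(round(x,3),''.join('#' if q<110 else '+' if q<200 else '.' for q in G(.092,[x],np.arange(-.1,.115,.002))[0]))
```

```text
t 62.15 tcp [0.5244 0.0991 0.1981] F [ 0.2  0.4 -0.3] w 0.0393 grip 0.0 j [ 0.12 -0.09  1.49  0.    1.74  1.14]
....................###....................
....................###....................
....................###....................
....................###....................
....................###....................
...........................................
...........................................
...............###.........................
..............#####........................
..............#####........................
...............#####.......................
...............######......................
................#######....................
................#########..................
.................#########.................
.................###....###................
................###.....###................
................###.....###................
................###......##................
................###.....###................
.................####..####................
.................##########................
..................##
[... 1145 characters left out ...]
............
0.091 ###++++.....................+++.+.......+.........................+.........................................
0.094 ++++.++........##################.......+......###################+.........................................
0.097 ..........++++++++++++++.....++++++++..++...++++++++.+++++++.+++++++++.+....................................
0.1 ............................................................................................................
0.103 .....+......................................................................................................
0.106 ##############################################################..............................................
```

Run:
```python
from plant import manip
print(manip.hand_in())
```

```text
the job is handed in; nothing more can be done
None
```

I loaded all three cassettes in one tight row, slid the clamp plate up against them, turned the knob to its stop (about 2.6 rad) and handed the job in at about 62 s; the hand-in returned no verdict.

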